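# Pack the strap boxes and latch the watch case

### The arm

A 6-joint arm with a two-finger parallel gripper is mounted at the origin on the work surface. World frame = base frame: x ahead of the robot, y to its left, z up, the work surface at z = 0. Lengths are in m, angles in rad, forces in N, time in s.
With the tool pointing down it reaches from about 0.3 to 0.775 m from the base axis. Payload 14.6 kg.
Tool frame: the origin (TCP) lies on the centre line of the jaws, within the pads' length; the fingertips stand 19 mm ahead of it and the grasp point (between the pads) is the TCP; z points along the fingers, y is the line along which they close (so a half turn about z gives the same grasp; the last joint's range is limited). The gripper opens to 94 mm and grips with 3 to 60 N. Pads are 16 mm wide; open, the fingers measure 119 mm over their backs; the gripper's body (75 mm by 177 mm) begins 78 mm behind the grasp point.
Start: joints at [1.131, 0.3, 1.521, -0, 1.321, -0.067], TCP at [0.2, 0.512, 0.224] pointing down, gripper open.
Joint ranges: [-3.03, 3.03], [-0.79, 2.21], [0.23, 2.52], [-1.04, 4.18], [0, 3.07], [-2.55, 2.55]. Speed limits (rad/s): [2.22, 2.22, 2.57, 3.14, 3.14, 3.14].

### API

Orientations are given as [roll, pitch, yaw] about the fixed x, y, z axes, in that order (R = Rz(yaw) Ry(pitch) Rx(roll)).
In Python, from station import get_obs, camera, workorder gives the robot as it stands.
- The arm moves only by the tool play_rows, never from a script. Its argument "motion" is a list that holds one entry, the list of rows, each a list of 7 numbers: the shift along the tool's x, y, z as a fraction of full scale, then the turn, a rotation vector about the tool's x, y, z as a fraction of full scale, then the opening, from -1 (shut) to 1 (fully open). In form: [[[x, y, z, ax, ay, az, grip], ...]]. A call has 1 to 10 rows; each row is the pose to reach, as a shift and turn from the pose commanded when the call began, along the tool's axes at that moment, turning the shorter way round; what a row does not reach only later rows make up. Full scale, the value 1, is 0.25 m for a shift and 2 pi rad for a turn. A row lasts 1/10 s, in which the tool goes at most 50 mm and 8.59 degrees, less where a joint would pass 70% of its speed; a pose out of reach is approached as far as the arm can. A call with a number of a shift or a turn outside -1 to 1 is refused whole. A call with a gripper value outside its range is refused whole. The fingers move at their own pace and stop on an object; "grip_force" is the grip in N (left out, the last holds). Time passes only in rows, so rows that repeat a pose let the fingers close. It gives the time, the measured TCP pose, the force, the opening and the grip force at its end, in the units of the state.
- get_obs(): the state, without advancing time (a new reading comes with each control period).
- camera(name): name is "scene" or "top"; returns a dict with "frame" (400x640x3 uint8, red, green, blue), "z_map" (400x640 float32, m along the optical axis (not along the pixel's ray), 0 where there is no reading), "camera_matrix" (3x3 intrinsics, pixels), "T" (4x4, takes a point from camera to world coordinates). Camera axes: x right, y up, looking along -z (the intrinsics and any distortion apply to the point x, -y, -z); pixel columns grow to the right and rows downward; lengths in m; the calibration is good to about 2 mm. A picture is of the moment at which its call begins.
- workorder.hand_in(): hands the job in; it is judged then, once.
The state is a dict: "time_s": time; "qpos": joint angles; "joint_vel": joint speeds; "tau": joint torques, N m; "ee_pos": TCP position; "eef_rot": TCP orientation; "force": force on the tool from outside, world axes, zero at the start; "moment": the same for the moment, N m; "grip_width": finger opening in m; "grip_force": force on a finger pad.
Only numpy, scipy, OpenCV 4.12 (cv2) and the standard library are available. Lean on these libraries where they do the work, as an engineer would, in place of code of your own. Each camera call takes 0.05 s, during which the arm holds its last target. There are 200 camera calls.

### The job

We are closing the watch stall: pack all the slim wooden strap boxes from the counter into the open display case as a crossed stack centred on the blue felt square, lying flat, two boxes to a layer along opposite edges of the square; the first pair runs parallel to the hinge, each next layer crosswise to the one below, and an odd box out goes alone along one edge on top. Only then swing the glass door over and press it fully home until it clicks onto its catch. Leave the other goods on the counter where they are.

Things in the scene. Friction and masses are not known exactly. Their poses are not given: they have to be found in the camera images.
- case: fixed open-topped square aluminium display case, 250 x 250 mm, walls 6 mm thick and 85 mm high, inner floor 8 mm above the table. Origin: centre of its underside, z up; door hinge along the top of its +y wall, catch on its -y wall. A blue felt square 114 x 114 mm, parallel to the walls, marks the middle of the floor; boxes along two facing edges have centre lines 44 mm either side of the middle
- door (a joint): angle of the glass door, rad: 0 shut flat on the case; 1.65 to 1.85 at the start (just past upright); 1.95 end stop. The hinge is stiff (0.8 N m friction): the door stays where it is left. Closing, it meets its sprung catch at about 0.04; 8 to 12 N down at the free edge snaps it past, and it then reads under 0.01
- door_hinge (a point): middle of the hinge line, 125 mm to +y of the case's centre, 85 mm above the table. This frame turns with the door; shut, its axes are the case's. The door reaches 258 mm along its own -y, is 250 mm wide along x, 10 mm thick from z = 0 (underside) to 10 mm (outer face; the glass is 3 mm below it). The frame bar at the free edge is 22 mm broad
- door_edge (a point): middle of the door's free edge, on its outer face
- door_knob (a point): black grip block at the middle of the free edge, 40 mm along the edge, 12 mm thick, standing 24 mm out of the outer face; this point is inside it, 20 mm above the outer face, 12 mm from the free edge. Lifting here with about 14 N frees the door from its catch again
- strapbox0: slim dark wooden watch-strap box, 160 x 26 x 16 mm (its own x, y, z), brass clasp at mid-length, about 50 g. Origin: its centre. Five to seven of these alike are present; the absent ones read None from the start
- strapbox1: as strapbox0
- strapbox2: as strapbox0
- strapbox3: as strapbox0
- strapbox4: as strapbox0
- strapbox5: as strapbox0
- strapbox6: as strapbox0
- pocket_watch: brass pocket watch lying flat, 48 mm across and 13 mm thick, among the boxes; not to be moved. Origin: centre of its underside
- cards: pack of playing cards lying flat, 88 x 63 x 16 mm; not to be moved. Origin: centre of its underside
- alarm_clock: twin-bell alarm clock, 90 mm wide and 106 mm tall; not to be moved. Origin: centre of its underside
- pliers: small pliers with red handles, 150 mm long and 12 mm thick; not to be moved. Origin: underside near the pivot
- steel_watch: wrist watch laid out flat, 160 x 40 mm, 11 mm thick; not to be moved. Origin: centre of its underside
- leather_watch: wrist watch laid out flat, 160 x 40 mm, 11 mm thick; not to be moved. Origin: centre of its underside
- loupe: black eye loupe standing upright, 28 mm across and 30 mm tall; not to be moved. Origin: centre of its underside

How it is judged:
By the outcome, as a careful person would: the job done as asked, in the order asked, and still so for the second after the job is handed in, with the robot touching nothing.
Of strapbox0, strapbox1, strapbox2, strapbox3, strapbox4, strapbox5, strapbox6 only 5 to 7 are there at a start; the rules pass over those that are not, and their reading is None.
At some moment in a run one of strapbox0, strapbox1, strapbox2, strapbox3, strapbox4, strapbox5, strapbox6 may be knocked a few centimetres aside while the robot is not near it.
Once in a run the grip may slacken for a moment while it holds something.
It also fails if it takes over 210 s, if anything falls off the work surface, if the arm or the gripper's body presses on something with over 40 N, if the wrist force passes 120 N, or if a joint passes its speed limit or range.

## Working session

There is one attempt and no reset: what is moved stays moved. The work goes in short steps, Python scripts to look and compute and a tool call to move; the robot and the scene stay as the last step left them, time stands still between calls to the robot, and variables do not carry over. Pictures are saved under pics/ and viewed, at most 14 in all, crops included, and the job is handed in when it is done.

Besides the shell and the picture viewer there is one more tool, called as name(argument=value, ...), one argument or row to a line, values as JSON. play_rows: Moves the arm, as the interface text tells. Its arguments: {"type":"object","properties":{"motion":{"type":"array"},"grip_force":{"type":"number"}},"required":["motion"]}

```bash
mkdir -p pics; ls; python3 - <<'E'
from station import get_obs, camera
import cv2
o=get_obs();print(o)
for n in("top","scene"):
    c=camera(n);print(c["camera_matrix"],c["T"])
    cv2.imwrite(f"pics/{n}0.png",cv2.resize(c["frame"][:,:,::-1],(800,500),interpolation=cv2.INTER_CUBIC))
E
```

```text
pics
{'time_s': 0.0, 'qpos': array([ 1.13140628e+00,  3.00491343e-01,  1.52158002e+00,  2.07710127e-05,
        1.32073099e+00, -6.66257844e-02]), 'joint_vel': array([-2.98850878e-04,  6.02112934e-04,  9.74134537e-04,  9.65199387e-04,
        4.49217471e-05,  3.38361824e-04]), 'tau': array([ 1.69344908e-04, -5.31822038e+01, -3.52738917e+01,  7.08097452e-02,
        2.45916046e-02, -9.64189940e-05]), 'ee_pos': array([0.2002106 , 0.51199884, 0.22387567]), 'eef_rot': array([-3.14038698e+00, -1.00611670e-04,  2.76882318e+00]), 'force': array([-0.51273711,  0.63366864, -0.15171011]), 'moment': array([-0.01842355,  0.02497243, -0.0583161 ]), 'grip_force': 0.0, 'grip_width': 0.09410845935645268}
[[520.00599847   0.         308.34932071]
 [  0.         520.00599847 206.14115855]
 [  0.           0.           1.        ]] [[-0.06903678  0.97649463 -0.20418657  0.1732393 ]
 [-0.99761261 -0.06721947  0.01583118  0.05673304]
 [ 0.00173375  0.20479203  0.97880397  1.71505814]
 [ 0.          0.          0.          1.        ]]
[[367.11764086   0.         318.92669027]
 [  0.         367.11764086 197.00444661]
 [  0.           0.           1.        ]] [[ 0.11381552 -0.72860564  0.67541087  1.10062445]
 [ 0.9934493   0.07646893 -0.08491758 -0.00724964]
 [ 0.01022348  0.68065139  0.73253612  0.71415207]
 [ 0.          0.          0.          1.        ]]
```

View pics/top0.png

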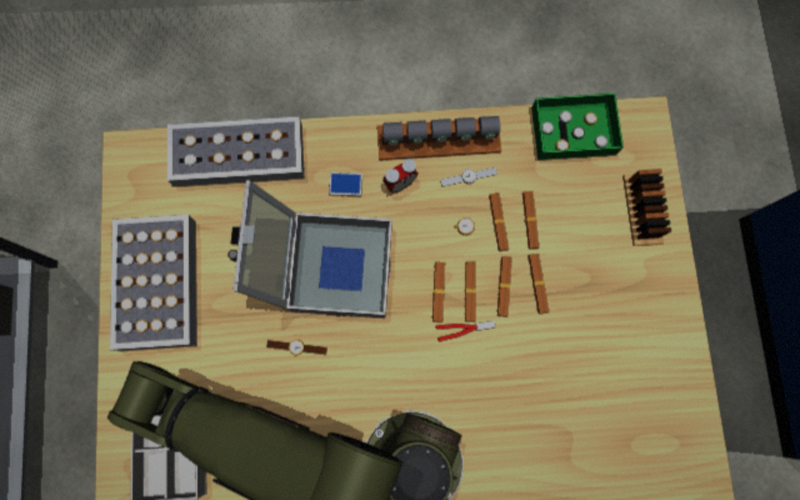

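View pics/scene0.png

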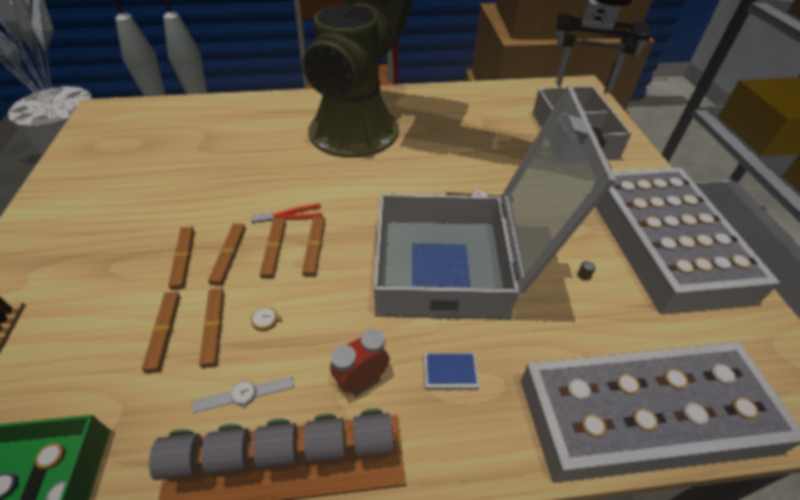

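The top view shows six strap boxes at about (499,222), (530,220), (439,292), (470,291), (505,286) and (539,283). The case is centred near (340,265) with the felt at (342,269), and the door is open to the left, which is world +y. The scene view also shows six boxes, with the pocket watch between them and the pliers nearby.

```bash
cat > h.py <<'E'
import numpy as np, cv2
from station import get_obs, camera
def cloud(c):
    K=c["camera_matrix"];z=c["z_map"];v,u=np.mgrid[:400,:640]
    x=(u-K[0,2])/K[0,0]*z;y=(v-K[1,2])/K[1,1]*z
    P=np.stack([x,-y,-z,np.ones_like(z)],-1)@c["T"].T
    P=P[...,:3];P[z==0]=np.nan
    return P
def wood(c,zlo=-.03,zhi=.2,xr=(.2,.85),yr=(-.4,.7)):
    P=cloud(c);hsv=cv2.cvtColor(c["frame"],cv2.COLOR_RGB2HSV)
    m=(hsv[...,1]>130)&(hsv[...,0]<16)&(hsv[...,2]<190)&(hsv[...,2]>60)
    m&=(P[...,0]>xr[0])&(P[...,0]<xr[1])&(P[...,1]>yr[0])&(P[...,1]<yr[1])&(P[...,2]>zlo)&(P[...,2]<zhi)
    m=cv2.morphologyEx(m.astype(np.uint8),cv2.MORPH_CLOSE,np.ones((3,3)))
    n,l,s,ce=cv2.connectedComponentsWithStats(m)
    out=[]
    for i in range(1,n):
        if s[i,4]<60: continue
        p=P[l==i];p=p[np.isfinite(p[:,0])]
        r=cv2.minAreaRect((p[:,:2]*1000).astype(np.float32))
        (cx,cy),(w,h),a=r
        if w<h:a+=90
        q=p[:,:2]-np.median(p[:,:2],0)
        ev=np.linalg.svd(q,full_matrices=False)[2][0]
        out.append((cx/1000,cy/1000,np.median(p[:,2]),max(w,h),min(w,h),np.degrees(np.arctan2(ev[1],ev[0]))%180,a%180,tuple(ce[i].round(1)),s[i,4]))
    return out
def px2w(c,u,v,z):
    K=c["camera_matrix"];d=c["T"][:3,:3]@np.array([(u-K[0,2])/K[0,0],-(v-K[1,2])/K[1,1],-1]);o=c["T"][:3,3]
    return o+d*(z-o[2])/d[2]
E
python3 - <<'E'
from h import *
np.set_printoptions(precision=4,suppress=True)
for n in("top","scene"):
    c=camera(n);print(n)
    for b in wood(c):print([x if isinstance(x,tuple) else round(float(x),4) for x in b])
    P=cloud(c);hsv=cv2.cvtColor(c["frame"],cv2.COLOR_RGB2HSV)
    m=(hsv[...,0]>105)&(hsv[...,0]<130)&(hsv[...,1]>100)&(P[...,0]<.62)&(P[...,0]>.25)&(P[...,1]<.4)&(P[...,1]>0)
    nn,l,s,ce=cv2.connectedComponentsWithStats(m.astype(np.uint8))
    for i in range(1,nn):
        if s[i,4]>100:
            p=P[l==i];print("blue",cv2.minAreaRect((p[:,:2]*1000).astype(np.float32)),np.median(p,0),s[i,4])
    # table height check
    t=np.isfinite(P[...,0])&(P[...,0]>.3)&(P[...,0]<.8)&(P[...,1]<.3)&(P[...,1]>-.4)&(abs(P[...,2])<.02)
    print("table z",np.nanmedian(P[t][:,2]))
    w=(P[...,2]>.07)&(P[...,2]<.1)&(P[...,0]<.66)&(P[...,0]>.3)&(P[...,1]<.38)&(P[...,1]>.02)
    nn,l,s,ce=cv2.connectedComponentsWithStats(w.astype(np.uint8))
    i=1+np.argmax(s[1:,4]);p=P[l==i];print("walls",cv2.minAreaRect((p[:,:2]*1000).astype(np.float32)),np.median(p[:,2]))
for n in("top","scene"):
    c=camera(n)
    cv2.imwrite(f"pics/{n}1.png",cv2.resize(c["frame"][120:280,160:460,::-1] if n=="top" else c["frame"][60:310,100:500,::-1],(800,427) if n=="top" else (800,500),interpolation=cv2.INTER_CUBIC))
E
```

```text
top
[0.8275, -0.1422, 0.0119, 340.7943, 46.0254, 90.1402, 90.4941, (np.float64(351.8), np.float64(119.8)), 842.0]
[0.7485, -0.0168, 0.0971, 68.2562, 43.14, 18.2613, 34.0584, (np.float64(321.1), np.float64(137.9)), 73.0]
[0.651, -0.3712, 0.0151, 73.9402, 26.5632, 178.2869, 178.9415, (np.float64(423.0), np.float64(163.0)), 163.0]
[0.6512, -0.2807, 0.0154, 71.3701, 28.6664, 3.2456, 4.5334, (np.float64(396.6), np.float64(164.7)), 161.0]
[0.5648, -0.3689, 0.0155, 75.6418, 27.642, 179.2091, 177.3828, (np.float64(425.6), np.float64(187.3)), 168.0]
[0.5659, -0.2858, 0.015, 73.024, 25.7548, 3.529, 4.4974, (np.float64(400.8), np.float64(188.9)), 168.0]
[0.4752, -0.3693, 0.0158, 70.8459, 28.0657, 3.2199, 3.1404, (np.float64(428.2), np.float64(213.6)), 174.0]
[0.4741, -0.2878, 0.0154, 72.6033, 26.561, 170.8779, 170.456, (np.float64(404.2), np.float64(215.7)), 175.0]
[0.4672, -0.1919, 0.0149, 72.8393, 24.2051, 175.1958, 176.4868, (np.float64(376.0), np.float64(219.9)), 154.0]
[0.4712, -0.1093, 0.0154, 69.4316, 26.3648, 172.0953, 174.5847, (np.float64(351.2), np.float64(220.0)), 171.0]
[0.3892, -0
[... 1942 characters left out ...]
0162, 77.259, 25.6462, 179.8031, 0.873, (np.float64(124.1), np.float64(280.4)), 420.0]
[0.7206, -0.0378, 0.0708, 94.9734, 84.8704, 116.7074, 32.9285, (np.float64(289.0), np.float64(294.8)), 945.0]
[0.827, 0.0259, 0.0125, 46.5918, 10.9645, 0.7422, 177.4465, (np.float64(316.4), np.float64(342.0)), 102.0]
[0.8267, -0.0462, 0.0125, 46.1096, 12.1092, 5.5652, 0.58, (np.float64(278.1), np.float64(340.4)), 66.0]
blue ((506.9925842285156, 152.37704467773438), (106.85105895996094, 109.06439208984375), 82.41033172607422) [0.5106 0.1516 0.0094] 1362
table z 0.0013774220725347175
walls ((510.5104675292969, 154.12631225585938), (265.9626159667969, 253.2609100341797), 82.42550659179688) 0.08423998380964459
```

View pics/top1.png

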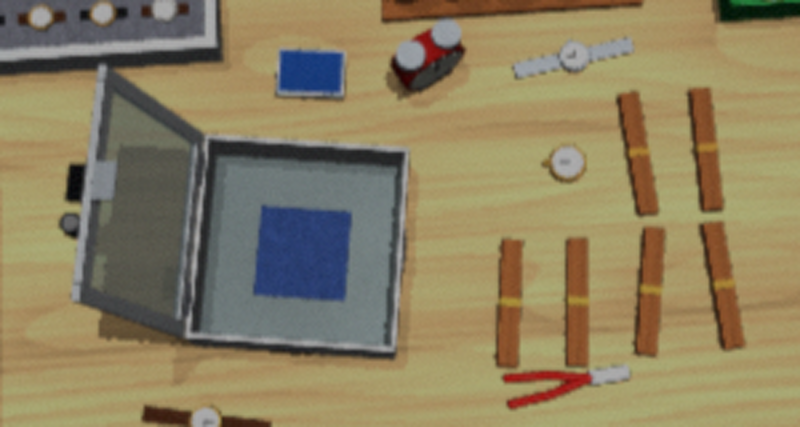

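The crop shows each box split by a brass clasp. The case is turned about -7.6° and its hinge line is on the left. I'll refine the detection and measure the door angle.

```bash
cat >> h.py <<'E'
def boxes(c,dz=0,zr=(.009,.03),xr=(.3,.75),yr=(-.5,.35)):
    P=cloud(c);hsv=cv2.cvtColor(c["frame"],cv2.COLOR_RGB2HSV).astype(int)
    m=(hsv[...,0]>3)&(hsv[...,0]<28)&(hsv[...,1]>125)&(P[...,2]>zr[0])&(P[...,2]<zr[1])&(P[...,0]>xr[0])&(P[...,0]<xr[1])&(P[...,1]>yr[0])&(P[...,1]<yr[1])
    n,l,s,ce=cv2.connectedComponentsWithStats(m.astype(np.uint8))
    out=[]
    for i in range(1,n):
        if s[i,4]<150: continue
        p=P[l==i];med=np.median(p,0)
        (cx,cy),(w,h),a=cv2.minAreaRect((p[:,:2]*1000).astype(np.float32))
        q=p[:,:2]-p[:,:2].mean(0);ev=np.linalg.svd(q,full_matrices=False)[2][0]
        ev*=np.sign(ev[0]) or 1
        out.append([cx/1000,cy/1000,med[2],max(w,h),min(w,h),np.degrees(np.arctan2(ev[1],ev[0]))])
    return np.array(out)
FC=np.array([.5103,.1504]);PSI=np.radians(-7.6)
def w2c(P):
    d=P[...,:2]-FC;c,s=np.cos(PSI),np.sin(PSI)
    return np.stack([d[...,0]*c+d[...,1]*s,-d[...,0]*s+d[...,1]*c],-1)
E
python3 - <<'E'
from h import *
np.set_printoptions(precision=4,suppress=True)
for n in("top","scene"):
    c=camera(n);print(n);print(boxes(c))
    P=cloud(c);q=w2c(P)
    m=(P[...,2]>.1)&(P[...,2]<.37)&(abs(q[...,0])<.14)&(q[...,1]>.1)&(q[...,1]<.27)
    z=P[m][:,2]-.085;y=q[m][:,1]-.125
    print(m.sum(),"door",np.percentile(y/z,[5,25,50,75,95]),z.max())
    h=P[...,2]; m=(h>.07)&(h<.1)&(abs(q[...,0])<.15)&(abs(q[...,1])<.15)
    print("rim x",np.percentile(q[m][:,0],[1,99]),"y",np.percentile(q[m][:,1],[1,99]))
E
```

```text
top
[[  0.6074  -0.3706   0.0159 161.0979  28.2741  -0.6388]
 [  0.6074  -0.2832   0.0158 160.1576  29.2863   3.3367]
 [  0.4313  -0.3704   0.0154 157.954   28.6673   3.0811]
 [  0.4309  -0.2804   0.0156 159.3596  26.7869  -9.6424]
 [  0.4241  -0.1882   0.016  158.8761  26.956   -5.4655]
 [  0.4274  -0.1036   0.0159 158.6847  28.3901  -7.3846]]
3526 door [0.2281 0.2718 0.2837 0.2967 0.3481] 0.2595440441885117
rim x [-0.1272  0.123 ] y [-0.128   0.1307]
scene
[[  0.4036  -0.1426   0.0162 214.3071 112.533   -6.9697]
 [  0.4336  -0.2786   0.0164 161.8042  27.9591  -9.6495]
 [  0.4347  -0.3697   0.0165 161.4771  26.995    3.5349]
 [  0.6096  -0.2811   0.0165 161.7986  27.0358   3.593 ]
 [  0.6096  -0.3686   0.0164 160.1714  27.3417  -0.4522]]
7525 door [0.2668 0.2848 0.2949 0.3063 0.3575] 0.2571031562632686
rim x [-0.1248  0.1252] y [-0.1256  0.1289]
```

```bash
cat > pl.py <<'E'
import json,math,os,numpy as np
from scipy.spatial.transform import Rotation as Rn
from station import get_obs
from h import FC,PSI
def R(yaw,tilt): return Rn.from_euler('z',yaw)*Rn.from_euler('x',math.pi+tilt)
def load():
    o=get_obs();p=np.array(o["ee_pos"]);r=Rn.from_euler('xyz',o["eef_rot"])
    if os.path.exists('cmd.json'):
        d=json.load(open('cmd.json'));q=np.array(d['p']);s=Rn.from_quat(d['q'])
        e=np.linalg.norm(q-p),math.degrees((s.inv()*r).magnitude())
        print("cmd-vs-meas mm,deg",round(e[0]*1e3,2),round(e[1],2))
        if e[0]<.004 and e[1]<1: return q,s
        print("RESYNC to measured")
    return p,r
def plan(wps):
    """wp: x,y,z,yawdeg,tiltdeg,width_mm,extra_rows"""
    p,r=load();calls=[];rows=[];bp,br=p,r
    def flush():
        nonlocal rows,bp,br
        if rows: calls.append(rows);rows=[];bp,br=p,r
    for x,y,z,yaw,tilt,w,ex in wps:
        tp=np.array([x,y,z]);tr=R(math.radians(yaw),math.radians(tilt))
        rv=(r.inv()*tr).as_rotvec();n=max(np.linalg.norm(tp-p)/.046,math.degrees(np.linalg.norm(rv))/8.3)
        k=max(1,math.ceil(n/8));p0,r0=p,r
        for i in range(1,k+1):
            a=p0+(tp-p0)*i/k;b=r0*Rn.from_rotvec(rv*i/k)
            m=min(10,max(1,math.ceil(n/k))+(ex+1 if i==k else 1))
            if len(rows)+m>10 or np.abs(br.inv().apply(a-bp)).max()>.245: flush()
            sh=np.round(br.inv().apply(a-bp)/.25,3);tu=np.round((br.inv()*b).as_rotvec()/(2*math.pi),4)
            rows+= [[*(float(v)+0 for v in sh),*(float(v)+0 for v in tu),round(w/47-1,2)]]*m
            p=bp+br.apply(sh*.25);r=br*Rn.from_rotvec(tu*2*math.pi)
    flush()
    json.dump({'p':list(p),'q':list(r.as_quat())},open('cmd.json','w'))
    for c in calls:
        out=[];i=0
        while i<len(c):
            j=i
            while j<len(c) and c[j]==c[i]: j+=1
            out.append(f"{j-i}x{json.dumps(c[i])}");i=j
        print("CALL ",*out)
    print("end",p,"rows",sum(map(len,calls)))
def slot(layer,side):  # layer1.. ; side +-1 -> x,y,yaw
    c,s=math.cos(PSI),math.sin(PSI);ex=np.array([c,s]);ey=np.array([-s,c])
    q=FC+.044*side*(ey if layer%2 else ex)
    return q[0],q[1],math.degrees(PSI)+(0 if layer%2 else 90)
E
python3 - <<'E'
from pl import *
plan([(.2,.5,.40,158.6,0,56,0),(.428,-.1025,.30,-7.4,0,56,0),(.428,-.1025,.06,-7.4,0,56,0),(.428,-.1025,.021,-7.4,0,56,1)])
E
```

```text
CALL  5x[-0.017, -0.046, -0.703, 0.0, 0.0, 0.0001, 0.19]
CALL  8x[-0.576, -0.637, 0.134, 0.0, 0.0, 0.1537, 0.19]
CALL  8x[-0.852, 0.111, 0.133, 0.0, 0.0, 0.1537, 0.19]
CALL  8x[-0.392, 0.764, 0.134, 0.0, 0.0, 0.1537, 0.19]
CALL  7x[0.0, 0.0, 0.96, 0.0, 0.0, 0.0, 0.19]
CALL  3x[0.0, 0.0, 0.156, 0.0, 0.0, 0.0, 0.19]
end [ 0.42809033 -0.10255344  0.0209212 ] rows 39
```

play_rows(
  motion=[
    [[-0.017,-0.046,-0.703,0,0,0.0001,0.19],[-0.017,-0.046,-0.703,0,0,0.0001,0.19],[-0.017,-0.046,-0.703,0,0,0.0001,0.19],[-0.017,-0.046,-0.703,0,0,0.0001,0.19],[-0.017,-0.046,-0.703,0,0,0.0001,0.19]],
  ],
  grip_force=25,
)

```text
time_s: 0.9
ee_pos: [0.2003, 0.5002, 0.4042]
eef_rot: [3.135, 0.001, 2.768]
force: [-0.2, -0.3, -0.5]
grip_width: 0.0578
grip_force: 0.0
```

play_rows(
  motion=[
    [[-0.576,-0.637,0.134,0,0,0.1537,0.19],[-0.576,-0.637,0.134,0,0,0.1537,0.19],[-0.576,-0.637,0.134,0,0,0.1537,0.19],[-0.576,-0.637,0.134,0,0,0.1537,0.19],[-0.576,-0.637,0.134,0,0,0.1537,0.19],[-0.576,-0.637,0.134,0,0,0.1537,0.19],[-0.576,-0.637,0.134,0,0,0.1537,0.19],[-0.576,-0.637,0.134,0,0,0.1537,0.19]],
  ],
)

```text
time_s: 1.7
ee_pos: [0.276, 0.2989, 0.3658]
eef_rot: [-3.14, 0.001, 1.801]
force: [0.1, -0.7, -0.6]
grip_width: 0.056
grip_force: 0.0
```

play_rows(
  motion=[
    [[-0.852,0.111,0.133,0,0,0.1537,0.19],[-0.852,0.111,0.133,0,0,0.1537,0.19],[-0.852,0.111,0.133,0,0,0.1537,0.19],[-0.852,0.111,0.133,0,0,0.1537,0.19],[-0.852,0.111,0.133,0,0,0.1537,0.19],[-0.852,0.111,0.133,0,0,0.1537,0.19],[-0.852,0.111,0.133,0,0,0.1537,0.19],[-0.852,0.111,0.133,0,0,0.1537,0.19]],
  ],
)

```text
time_s: 2.5
ee_pos: [0.3519, 0.0981, 0.3328]
eef_rot: [-3.141, 0.001, 0.838]
force: [-0.8, -0.1, 0.2]
grip_width: 0.0557
grip_force: 0.0
```

play_rows(
  motion=[
    [[-0.392,0.764,0.134,0,0,0.1537,0.19],[-0.392,0.764,0.134,0,0,0.1537,0.19],[-0.392,0.764,0.134,0,0,0.1537,0.19],[-0.392,0.764,0.134,0,0,0.1537,0.19],[-0.392,0.764,0.134,0,0,0.1537,0.19],[-0.392,0.764,0.134,0,0,0.1537,0.19],[-0.392,0.764,0.134,0,0,0.1537,0.19],[-0.392,0.764,0.134,0,0,0.1537,0.19]],
  ],
)

```text
time_s: 3.3
ee_pos: [0.4281, -0.1024, 0.2994]
eef_rot: [-3.141, 0.001, -0.126]
force: [0.1, 0.3, -0.6]
grip_width: 0.0558
grip_force: 0.0
```

play_rows(
  motion=[
    [[0,0,0.96,0,0,0,0.19],[0,0,0.96,0,0,0,0.19],[0,0,0.96,0,0,0,0.19],[0,0,0.96,0,0,0,0.19],[0,0,0.96,0,0,0,0.19],[0,0,0.96,0,0,0,0.19],[0,0,0.96,0,0,0,0.19]],
  ],
)

```text
time_s: 4.0
ee_pos: [0.4285, -0.1024, 0.0608]
eef_rot: [-3.142, 0.0, -0.126]
force: [-0.5, 0.0, 0.3]
grip_width: 0.0559
grip_force: 0.0
```

play_rows(
  motion=[
    [[0,0,0.156,0,0,0,0.19],[0,0,0.156,0,0,0,0.19],[0,0,0.156,0,0,0,0.19]],
  ],
)

```text
time_s: 4.3
ee_pos: [0.4289, -0.1027, 0.0229]
eef_rot: [3.141, -0.001, -0.128]
force: [0.0, 0.1, -0.4]
grip_width: 0.056
grip_force: 0.0
```

```bash
cat >> pl.py <<'E'
def place(px,py,pyaw,layer,side,tilt=0,zp=.021,w=56):
    x,y,yaw=slot(layer,side); z=zp+.008+.016*(layer-1)+.0005
    t=tilt
    plan([(px,py,zp,pyaw,0,0,5),(px,py,.15,pyaw,0,0,0),(x,y,.15,yaw,0,0,0),(x,y,z+.03,yaw,t,0,0),(x,y,z+abs(t)*.0002,yaw,t,0,1),(x,y,z+abs(t)*.0002,yaw,t,w-4,3),(x,y,.17,yaw,0,w-4,0)])
E
python3 - <<'E'
from pl import *
place(.428,-.1025,-7.4,1,-1)
E
```

```text
cmd-vs-meas mm,deg 2.14 0.11
CALL  7x[0.0, 0.0, 0.0, 0.0, 0.0, 0.0, -1.0]
CALL  4x[0.0, 0.0, -0.516, 0.0, 0.0, 0.0, -1.0] 6x[0.195, -0.87, -0.516, 0.0, 0.0, 0.0006, -1.0]
CALL  3x[0.0, 0.0, 0.362, 0.0, 0.0, 0.0, -1.0] 3x[0.0, 0.0, 0.482, 0.0, 0.0, 0.0, -1.0]
CALL  5x[0.0, 0.0, 0.0, 0.0, 0.0, 0.0, 0.11] 5x[0.0, 0.0, -0.562, 0.0, 0.0, 0.0, 0.11]
end [0.5044342  0.10688244 0.16989113] rows 33
```

play_rows(
  motion=[
    [[0,0,0,0,0,0,-1],[0,0,0,0,0,0,-1],[0,0,0,0,0,0,-1],[0,0,0,0,0,0,-1],[0,0,0,0,0,0,-1],[0,0,0,0,0,0,-1],[0,0,0,0,0,0,-1]],
  ],
)

```text
time_s: 5.0
ee_pos: [0.4283, -0.1026, 0.0214]
eef_rot: [3.142, -0.0, -0.129]
force: [-1.7, -0.1, 6.7]
grip_width: 0.0259
grip_force: 25.0
```

play_rows(
  motion=[
    [[0,0,-0.516,0,0,0,-1],[0,0,-0.516,0,0,0,-1],[0,0,-0.516,0,0,0,-1],[0,0,-0.516,0,0,0,-1],[0.195,-0.87,-0.516,0,0,0.0006,-1],[0.195,-0.87,-0.516,0,0,0.0006,-1],[0.195,-0.87,-0.516,0,0,0.0006,-1],[0.195,-0.87,-0.516,0,0,0.0006,-1],[0.195,-0.87,-0.516,0,0,0.0006,-1],[0.195,-0.87,-0.516,0,0,0.0006,-1]],
  ],
)

```text
time_s: 6.0
ee_pos: [0.5043, 0.1094, 0.1483]
eef_rot: [3.141, 0.002, -0.13]
force: [-0.5, 0.9, -0.4]
grip_width: 0.0257
grip_force: 25.0
```

```bash
python3 - <<'E'
from h import *
np.set_printoptions(precision=4,suppress=True)
c=camera("scene");cv2.imwrite("pics/s2.png",cv2.resize(c["frame"][60:310,100:500,::-1],(800,500),interpolation=cv2.INTER_CUBIC))
print(boxes(c)); print(boxes(camera("top")))
E
```

```text
[[  0.3896  -0.1723   0.0158 229.6696  94.4639 -19.028 ]
 [  0.4333  -0.2784   0.0165 161.749   26.9162  -9.6205]
 [  0.4338  -0.37     0.0165 162.382   28.0812   3.4465]
 [  0.6094  -0.282    0.0164 162.074   26.4749   3.6228]
 [  0.6097  -0.3686   0.0164 161.0673  27.5219  -0.266 ]]
[[  0.6082  -0.3701   0.016  159.9203  27.463   -1.0753]
 [  0.6077  -0.284    0.0161 160.362   29.4802   3.5073]
 [  0.4315  -0.3705   0.016  159.6488  29.1447   3.0416]
 [  0.4312  -0.2804   0.0155 160.2084  27.1591  -9.6196]
 [  0.4247  -0.1883   0.016  159.2189  26.4835  -5.3709]]
```

View pics/s2.png

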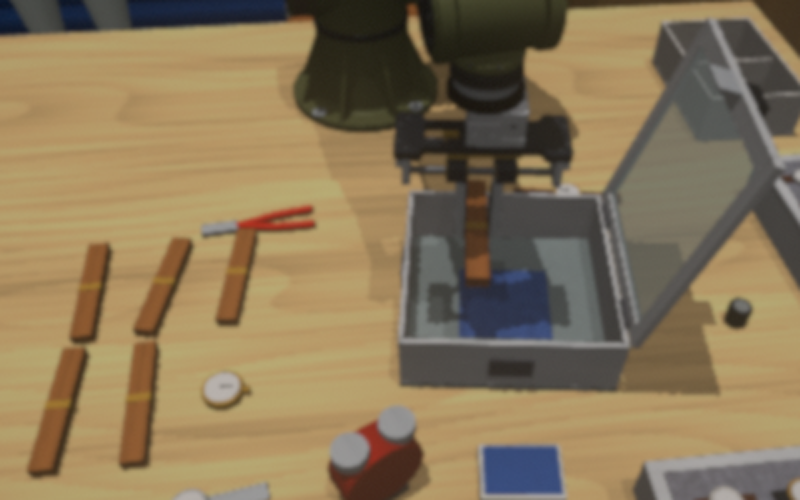

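The box is held level over the -y side of the felt, at about (477,235), and the other boxes haven't moved. I'm placing it.

play_rows(
  motion=[
    [[0,0,0.362,0,0,0,-1],[0,0,0.362,0,0,0,-1],[0,0,0.362,0,0,0,-1],[0,0,0.42,0,0,0,-1],[0,0,0.482,0,0,0,-1],[0,0,0.482,0,0,0,-1],[0,0,0.482,0,0,0,-1]],
  ],
)

```text
time_s: 6.8
ee_pos: [0.505, 0.1065, 0.031]
eef_rot: [-3.141, -0.001, -0.133]
force: [0.9, 1.2, -0.7]
grip_width: 0.0256
grip_force: 25.0
```

play_rows(
  motion=[
    [[0,0,0,0,0,0,0.11],[0,0,0,0,0,0,0.11],[0,0,0,0,0,0,0.11],[0,0,0,0,0,0,0.11],[0,0,0,0,0,0,0.11],[0,0,-0.562,0,0,0,0.11],[0,0,-0.562,0,0,0,0.11],[0,0,-0.562,0,0,0,0.11],[0,0,-0.562,0,0,0,0.11],[0,0,-0.562,0,0,0,0.11]],
  ],
)

```text
time_s: 7.8
ee_pos: [0.5045, 0.1069, 0.1702]
eef_rot: [-3.141, -0.001, -0.133]
force: [0.3, 0.5, 0.2]
grip_width: 0.0523
grip_force: 0.0
```

```bash
python3 - <<'E'
from pl import *
x,y,_=slot(1,-1)
plan([(.4255,-.187,.17,-5.4,0,56,0),(.4255,-.187,.05,-5.4,0,56,0),(.4255,-.187,.021,-5.4,0,56,1)])
E
```

```text
cmd-vs-meas mm,deg 0.29 0.07
CALL  8x[-0.157, 1.207, 0.0, 0.0, 0.0, -0.0061, 0.19]
CALL  4x[0.0, 0.0, 0.48, 0.0, 0.0, 0.0, 0.19] 3x[0.0, 0.0, 0.596, 0.0, 0.0, 0.0, 0.19]
end [ 0.42556182 -0.18703025  0.02093106] rows 15
```

```bash
sed -i 's|k=max(1,math.ceil(n/8));|k=max(1,math.ceil(n/8),math.ceil(np.linalg.norm(tp-p)/.24));|' pl.py; rm cmd.json; python3 - <<'E'
from pl import *
plan([(.4255,-.187,.17,-5.4,0,56,0),(.4255,-.187,.05,-5.4,0,56,0),(.4255,-.187,.021,-5.4,0,56,1)])
E
```

```text
CALL  5x[-0.079, 0.604, 0.0, 0.0, -0.0001, -0.0031, 0.19]
CALL  5x[-0.09, 0.602, 0.0, 0.0, -0.0001, -0.003, 0.19] 4x[-0.09, 0.602, 0.48, 0.0, -0.0001, -0.003, 0.19]
CALL  3x[0.0, 0.0, 0.116, 0.0, 0.0, 0.0, 0.19]
end [ 0.42560513 -0.1870725   0.0210558 ] rows 17
```

play_rows(
  motion=[
    [[-0.079,0.604,0,0,0,-0.003,0.19],[-0.079,0.604,0,0,0,-0.003,0.19],[-0.079,0.604,0,0,0,-0.003,0.19],[-0.079,0.604,0,0,0,-0.003,0.19],[-0.079,0.604,0,0,0,-0.003,0.19]],
  ],
)

```text
time_s: 8.3
ee_pos: [0.4642, -0.0408, 0.1686]
eef_rot: [-3.141, 0.002, -0.116]
force: [-0.2, 1.0, 0.8]
grip_width: 0.056
grip_force: 0.0
```

```bash
python3 - <<'E'
from h import *
np.set_printoptions(precision=4,suppress=True)
for n in("top","scene"):
    c=camera(n); b=boxes(c,zr=(.014,.04),xr=(.38,.64),yr=(.04,.26));print(n,b)
    P=np.array([b[0][:2]]);print("case",w2c(P)); print(boxes(c))
E
```

```text
top [[  0.5056   0.1043   0.0239 158.0404  25.2085  -7.7681]]
case [[ 0.0014 -0.0463]]
[[  0.6078  -0.3698   0.0158 159.6978  27.3883  -0.4836]
 [  0.6073  -0.2834   0.0154 161.9528  28.4173   3.2634]
 [  0.5056   0.1043   0.0236 158.0404  25.2085  -7.9011]
 [  0.4327  -0.3718   0.0155 158.7746  28.7648   3.4623]
 [  0.4304  -0.2795   0.0156 159.0144  27.825   -9.6176]
 [  0.4238  -0.1885   0.016  157.7685  26.7332  -5.2426]]
scene [[  0.4983   0.1082   0.025  144.3298  22.636   -7.8012]]
case [[-0.0063 -0.0435]]
[[  0.3908  -0.1732   0.0158 225.2603  97.48   -18.8743]
 [  0.4329  -0.2794   0.0165 161.425   28.4975  -9.6905]
 [  0.4344  -0.3694   0.0165 161.3046  27.2716   3.47  ]
 [  0.4983   0.1082   0.025  144.3298  22.636   -7.8012]
 [  0.6107  -0.2815   0.0165 159.9785  26.7037   3.401 ]
 [  0.6092  -0.3685   0.0165 161.2062  27.4063  -0.3235]]
```

play_rows(
  motion=[
    [[-0.09,0.602,0,0,0,-0.003,0.19],[-0.09,0.602,0,0,0,-0.003,0.19],[-0.09,0.602,0,0,0,-0.003,0.19],[-0.09,0.602,0,0,0,-0.003,0.19],[-0.09,0.602,0,0,0,-0.003,0.19],[-0.09,0.602,0.48,0,0,-0.003,0.19],[-0.09,0.602,0.48,0,0,-0.003,0.19],[-0.09,0.602,0.48,0,0,-0.003,0.19],[-0.09,0.602,0.48,0,0,-0.003,0.19]],
  ],
)

```text
time_s: 9.3
ee_pos: [0.4247, -0.1845, 0.0473]
eef_rot: [-3.139, 0.005, -0.092]
force: [0.8, 0.2, 0.5]
grip_width: 0.0556
grip_force: 0.0
```

play_rows(
  motion=[
    [[0,0,0.108,0,0,0,0.19],[0,0,0.108,0,0,0,0.19],[0,0,0.108,0,0,0,0.19]],
  ],
)

```text
time_s: 9.6
ee_pos: [0.4262, -0.1865, 0.0242]
eef_rot: [3.141, -0.001, -0.094]
force: [-0.3, 0.4, -0.4]
grip_width: 0.0561
grip_force: 0.0
```

```bash
sed -i 's/FC=np.array(.*);PSI/FC=np.array([.5107,.1508]);PSI/' h.py; python3 - <<'E'
from pl import *
place(.4255,-.187,-5.4,1,1,tilt=4,zp=.023)
E
```

```text
cmd-vs-meas mm,deg 3.23 0.07
CALL  7x[0.0, 0.0, -0.008, 0.0, 0.0, 0.0, -1.0]
CALL  4x[-0.001, 0.0, -0.508, 0.0, 0.0, 0.0, -1.0] 6x[0.109, -0.777, -0.508, 0.0, 0.0, 0.003, -1.0]
CALL  6x[0.094, -0.778, 0.001, 0.0, 0.0, 0.0031, -1.0] 3x[0.094, -0.778, 0.355, 0.0111, 0.0001, 0.0031, -1.0]
CALL  3x[0.001, 0.008, 0.116, 0.0, 0.0, 0.0, -1.0] 5x[0.001, 0.008, 0.116, 0.0, 0.0, 0.0, 0.11]
CALL  4x[-0.001, -0.039, -0.549, -0.0111, 0.0, 0.0, 0.11]
end [0.51644103 0.19448405 0.16992102] rows 38
```

play_rows(
  motion=[
    [[0,0,0,0,0,0,-1],[0,0,0,0,0,0,-1],[0,0,0,0,0,0,-1],[0,0,0,0,0,0,-1],[0,0,0,0,0,0,-1],[0,0,0,0,0,0,-1],[0,0,0,0,0,0,-1]],
  ],
)

```text
time_s: 10.3
ee_pos: [0.4256, -0.1872, 0.0233]
eef_rot: [3.141, -0.0, -0.095]
force: [-1.9, 1.0, 6.2]
grip_width: 0.0257
grip_force: 25.0
```

play_rows(
  motion=[
    [[0,0,-0.508,0,0,0,-1],[0,0,-0.508,0,0,0,-1],[0,0,-0.508,0,0,0,-1],[0,0,-0.508,0,0,0,-1],[0.109,-0.777,-0.508,0,0,0.003,-1],[0.109,-0.777,-0.508,0,0,0.003,-1],[0.109,-0.777,-0.508,0,0,0.003,-1],[0.109,-0.777,-0.508,0,0,0.003,-1],[0.109,-0.777,-0.508,0,0,0.003,-1],[0.109,-0.777,-0.508,0,0,0.003,-1]],
  ],
)

```text
time_s: 11.3
ee_pos: [0.4706, 0.0043, 0.1489]
eef_rot: [3.141, 0.002, -0.112]
force: [-0.5, 0.1, -0.4]
grip_width: 0.0257
grip_force: 25.0
```

play_rows(
  motion=[
    [[0.094,-0.778,0.001,0,0,0.0031,-1],[0.094,-0.778,0.001,0,0,0.0031,-1],[0.094,-0.778,0.001,0,0,0.0031,-1],[0.094,-0.778,0.001,0,0,0.0031,-1],[0.094,-0.778,0.001,0,0,0.0031,-1],[0.094,-0.778,0.001,0,0,0.0031,-1],[0.094,-0.778,0.355,0.0111,0,0.0031,-1],[0.094,-0.778,0.355,0.0111,0,0.0031,-1],[0.094,-0.778,0.355,0.0111,0,0.0031,-1]],
  ],
)

```text
time_s: 12.2
ee_pos: [0.514, 0.1912, 0.0568]
eef_rot: [-3.075, 0.008, -0.136]
force: [-1.0, 0.7, 0.3]
grip_width: 0.0258
grip_force: 25.0
```

```bash
python3 - <<'E'
from h import *
c=camera("scene");cv2.imwrite("pics/s3.png",cv2.resize(c["frame"][60:310,200:500,::-1],(720,600),interpolation=cv2.INTER_CUBIC))
E
```

```text
(no output)
```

View pics/s3.png

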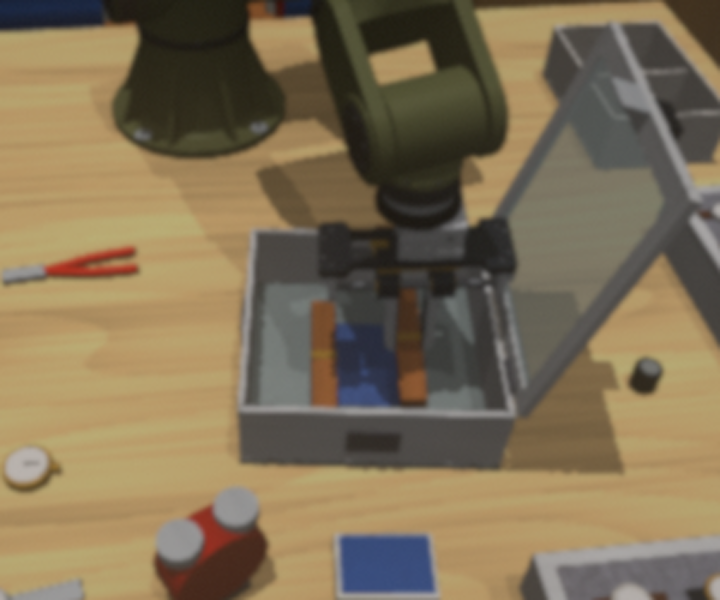

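The held box is above the +y slot at about (410,345). The gripper's right end at (512,245) is near the door but not touching it. I'll lower it the rest of the way slowly.

play_rows(
  motion=[
    [[0.001,0.004,0.06,0,0,0,-1],[0.001,0.008,0.116,0,0,0,-1],[0.001,0.008,0.116,0,0,0,-1],[0.001,0.008,0.116,0,0,0,-1]],
  ],
)

```text
time_s: 12.65
ee_pos: [0.5167, 0.1942, 0.0322]
eef_rot: [-3.072, 0.001, -0.133]
force: [0.3, 1.0, 0.2]
grip_width: 0.0259
grip_force: 24.9
```

play_rows(
  motion=[
    [[0,0,0,0,0,0,0.11],[0,0,0,0,0,0,0.11],[0,0,0,0,0,0,0.11],[0,0,0,0,0,0,0.11],[0,0,0,0,0,0,0.11],[0,-0.01,-0.2,-0.0111,0,0,0.11],[-0.001,-0.039,-0.549,-0.0111,0,0,0.11],[-0.001,-0.039,-0.549,-0.0111,0,0,0.11],[-0.001,-0.039,-0.549,-0.0111,0,0,0.11],[-0.001,-0.039,-0.549,-0.0111,0,0,0.11]],
  ],
)

```text
time_s: 13.65
ee_pos: [0.5166, 0.1944, 0.17]
eef_rot: [-3.141, -0.0, -0.133]
force: [0.4, -0.1, -0.6]
grip_width: 0.0521
grip_force: 0.0
```

```bash
cat > look.py <<'E'
from h import *
import sys
np.set_printoptions(precision=4,suppress=True)
lo,hi=float(sys.argv[1]),float(sys.argv[2])
OFF={"top":np.array([.0012,.0022]),"scene":np.array([-.001,-.0003])}
for n in("top","scene"):
    c=camera(n); b=boxes(c)
    if len(b): b[:,:2]+=OFF[n];print(n,b[b[:,1]<0])
    b=boxes(c,zr=(lo,hi),xr=(.38,.64),yr=(.0,.28))
    if len(b):
        b[:,:2]+=OFF[n];print("case xy,z,ang",np.c_[w2c(b),b[:,2:]])
E
python3 look.py .014 .04; python3 - <<'E'
from pl import *
plan([(.432,-.2795,.17,-9.6,0,56,0),(.432,-.2795,.05,-9.6,0,56,0),(.432,-.2795,.021,-9.6,0,56,1)])
E
```

```text
top [[  0.6084  -0.3678   0.0158 161.0468  27.9528  -0.5051]
 [  0.6089  -0.281    0.0156 160.3387  27.3421   3.6186]
 [  0.4325  -0.3682   0.0158 158.8336  28.3276   3.6118]
 [  0.4319  -0.2781   0.0155 161.1458  26.7292  -9.62  ]]
case xy,z,ang [[  0.0224  -0.0445   0.0233 115.4876  24.2229  -5.2376]]
scene [[  0.3251  -0.1409   0.0119 101.9657  41.0529 -85.156 ]
 [  0.4318  -0.2791   0.0165 162.774   27.9213  -9.7916]
 [  0.4337  -0.3698   0.0164 160.2695  26.6625   3.5724]
 [  0.6087  -0.2818   0.0165 160.8654  26.6231   3.4951]
 [  0.609   -0.3692   0.0164 161.7561  27.5784  -0.2793]]
case xy,z,ang [[ -0.0064  -0.0443   0.0249 141.1373  22.5613  -7.7557]
 [ -0.0072   0.0452   0.0248 139.6036  23.404   -7.5119]]
cmd-vs-meas mm,deg 1.73 0.16
CALL  5x[-0.028, 0.641, 0.0, 0.0, 0.0, 0.0018, 0.19]
CALL  5x[-0.021, 0.642, -0.001, 0.0, 0.0, 0.0019, 0.19]
CALL  5x[-0.013, 0.642, 0.0, 0.0, 0.0, 0.0018, 0.19] 4x[-0.013, 0.642, 0.48, 0.0, 0.0, 0.0018, 0.19]
CALL  3x[0.001, 0.0, 0.116, 0.0, 0.0, 0.0, 0.19]
end [ 0.43211547 -0.27955785  0.02105565] rows 22
```

play_rows(
  motion=[
    [[-0.028,0.641,0,0,0,0.0018,0.19],[-0.028,0.641,0,0,0,0.0018,0.19],[-0.028,0.641,0,0,0,0.0018,0.19],[-0.028,0.641,0,0,0,0.0018,0.19],[-0.028,0.641,0,0,0,0.0018,0.19]],
  ],
)

```text
time_s: 14.25
ee_pos: [0.4879, 0.0353, 0.1688]
eef_rot: [3.141, 0.002, -0.147]
force: [0.3, -0.2, -0.3]
grip_width: 0.0559
grip_force: 0.0
```

play_rows(
  motion=[
    [[-0.021,0.642,-0.001,0,0,0.0019,0.19],[-0.021,0.642,-0.001,0,0,0.0019,0.19],[-0.021,0.642,-0.001,0,0,0.0019,0.19],[-0.021,0.642,-0.001,0,0,0.0019,0.19],[-0.021,0.642,-0.001,0,0,0.0019,0.19]],
  ],
)

```text
time_s: 14.75
ee_pos: [0.4601, -0.1216, 0.1694]
eef_rot: [-3.141, 0.002, -0.158]
force: [-0.0, 0.4, -0.1]
grip_width: 0.0562
grip_force: 0.0
```

play_rows(
  motion=[
    [[-0.013,0.642,0,0,0,0.0018,0.19],[-0.013,0.642,0,0,0,0.0018,0.19],[-0.013,0.642,0,0,0,0.0018,0.19],[-0.013,0.642,0,0,0,0.0018,0.19],[-0.013,0.642,0,0,0,0.0018,0.19],[-0.013,0.642,0.48,0,0,0.0018,0.19],[-0.013,0.642,0.48,0,0,0.0018,0.19],[-0.013,0.642,0.48,0,0,0.0018,0.19],[-0.013,0.642,0.48,0,0,0.0018,0.19]],
  ],
)

```text
time_s: 15.65
ee_pos: [0.4314, -0.2762, 0.0473]
eef_rot: [-3.139, 0.006, -0.165]
force: [0.8, 0.4, 0.4]
grip_width: 0.0556
grip_force: 0.0
```

```bash
python3 look.py .014 .04
```

```text
top [[  0.6086  -0.3672   0.0155 160.5533  29.5856  -0.8132]
 [  0.6082  -0.2814   0.0156 159.561   28.0806   3.0032]]
case xy,z,ang [[ -0.0009   0.0453   0.0239 158.1604  25.4953  -7.3628]
 [  0.0009  -0.0445   0.0239 157.9533  25.3545  -7.7419]]
scene [[  0.3288  -0.1395   0.0117 103.0385  41.4974 -84.2466]
 [  0.4331  -0.3699   0.0163 161.3527  26.9176   3.3612]
 [  0.4414  -0.2814   0.0166 141.4075  29.1502  -7.6146]
 [  0.6089  -0.2816   0.0165 161.652   25.9336   3.4076]
 [  0.6087  -0.3691   0.0163 161.1883  27.7633  -0.2785]]
case xy,z,ang [[ -0.0071  -0.0449   0.0248 141.4184  21.5868  -7.8365]
 [ -0.009    0.045    0.0248 143.473   23.8135  -7.2351]]
```

play_rows(
  motion=[
    [[0.001,0,0.116,0,0,0,0.19],[0.001,0,0.116,0,0,0,0.19],[0.001,0,0.116,0,0,0,0.19]],
  ],
)

```text
time_s: 16.05
ee_pos: [0.4326, -0.2794, 0.0225]
eef_rot: [3.141, -0.0, -0.167]
force: [0.2, -0.6, 1.0]
grip_width: 0.0561
grip_force: 0.0
```

```bash
python3 - <<'E'
from pl import *
place(.432,-.2795,-9.6,2,1,zp=.021)
E
```

```text
cmd-vs-meas mm,deg 1.51 0.06
CALL  7x[0.0, 0.0, 0.0, 0.0, 0.0, 0.0, -1.0]
CALL  4x[-0.001, 0.0, -0.516, 0.0, 0.0, 0.0, -1.0]
CALL  7x[0.1, -0.878, 0.0, 0.0, 0.0, -0.1278, -1.0]
CALL  7x[0.701, -0.538, 0.001, -0.0001, 0.0, -0.1277, -1.0] 3x[0.701, -0.538, 0.299, -0.0001, 0.0, -0.1277, -1.0]
CALL  3x[0.0, 0.0, 0.12, 0.0, 0.0, 0.0, -1.0] 5x[0.0, 0.0, 0.12, 0.0, 0.0, 0.0, 0.11]
CALL  4x[0.0, 0.0, -0.498, 0.0, 0.0, 0.0, 0.11]
end [0.55422315 0.14502025 0.16989697] rows 40
```

play_rows(
  motion=[
    [[0,0,0,0,0,0,-1],[0,0,0,0,0,0,-1],[0,0,0,0,0,0,-1],[0,0,0,0,0,0,-1],[0,0,0,0,0,0,-1],[0,0,0,0,0,0,-1],[0,0,0,0,0,0,-1]],
  ],
)

```text
time_s: 16.75
ee_pos: [0.432, -0.2797, 0.0213]
eef_rot: [3.141, 0.0, -0.168]
force: [-1.2, 0.5, 6.9]
grip_width: 0.0256
grip_force: 25.0
```

play_rows(
  motion=[
    [[-0.001,0,-0.516,0,0,0,-1],[-0.001,0,-0.516,0,0,0,-1],[-0.001,0,-0.516,0,0,0,-1],[-0.001,0,-0.516,0,0,0,-1]],
  ],
)

```text
time_s: 17.15
ee_pos: [0.433, -0.2805, 0.154]
eef_rot: [3.138, -0.005, -0.168]
force: [-0.5, 0.5, -1.2]
grip_width: 0.0256
grip_force: 25.0
```

play_rows(
  motion=[
    [[0.1,-0.878,0,0,0,-0.1278,-1],[0.1,-0.878,0,0,0,-0.1278,-1],[0.1,-0.878,0,0,0,-0.1278,-1],[0.1,-0.878,0,0,0,-0.1278,-1],[0.1,-0.878,0,0,0,-0.1278,-1],[0.1,-0.878,0,0,0,-0.1278,-1],[0.1,-0.878,0,0,0,-0.1278,-1]],
  ],
)

```text
time_s: 17.85
ee_pos: [0.4927, -0.0666, 0.1488]
eef_rot: [-3.14, 0.002, 0.637]
force: [0.1, 0.8, -0.1]
grip_width: 0.0257
grip_force: 25.0
```

play_rows(
  motion=[
    [[0.701,-0.538,0.001,0,0,-0.1277,-1],[0.701,-0.538,0.001,0,0,-0.1277,-1],[0.701,-0.538,0.001,0,0,-0.1277,-1],[0.701,-0.538,0.001,0,0,-0.1277,-1],[0.701,-0.538,0.001,0,0,-0.1277,-1],[0.701,-0.538,0.001,0,0,-0.1277,-1],[0.701,-0.538,0.001,0,0,-0.1277,-1],[0.701,-0.538,0.299,0,0,-0.1277,-1],[0.701,-0.538,0.299,0,0,-0.1277,-1],[0.701,-0.538,0.299,0,0,-0.1277,-1]],
  ],
)

```text
time_s: 18.85
ee_pos: [0.5524, 0.1435, 0.0716]
eef_rot: [-3.135, 0.002, 1.433]
force: [-0.2, 0.2, 0.1]
grip_width: 0.0259
grip_force: 25.0
```

```bash
python3 - <<'E'
from h import *
c=camera("scene");cv2.imwrite("pics/s4.png",cv2.resize(c["frame"][60:310,200:500,::-1],(720,600),interpolation=cv2.INTER_CUBIC))
E
```

```text
(no output)
```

View pics/s4.png

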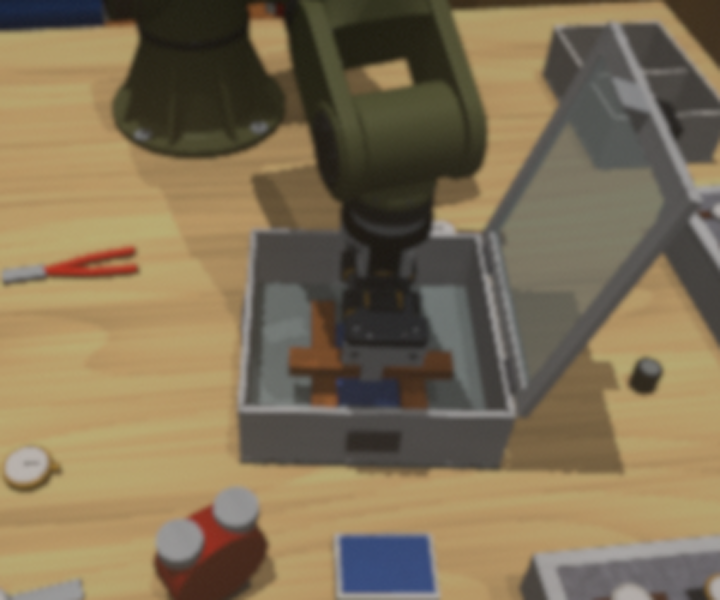

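The crosswise box at about (370,362) is held level over the first pair. I'm placing it.

play_rows(
  motion=[
    [[0,0,0.06,0,0,0,-1],[0,0,0.12,0,0,0,-1],[0,0,0.12,0,0,0,-1],[0,0,0.12,0,0,0,-1],[0,0,0.12,0,0,0,0.11],[0,0,0.12,0,0,0,0.11],[0,0,0.12,0,0,0,0.11],[0,0,0.12,0,0,0,0.11],[0,0,0.12,0,0,0,0.11]],
  ],
)

```text
time_s: 19.8
ee_pos: [0.5543, 0.1449, 0.0452]
eef_rot: [-3.141, -0.0, 1.437]
force: [0.1, -0.3, 0.5]
grip_width: 0.052
grip_force: 0.0
```

play_rows(
  motion=[
    [[0,0,-0.498,0,0,0,0.11],[0,0,-0.498,0,0,0,0.11],[0,0,-0.498,0,0,0,0.11],[0,0,-0.498,0,0,0,0.11]],
  ],
)

```text
time_s: 20.2
ee_pos: [0.5558, 0.1452, 0.1738]
eef_rot: [3.136, -0.002, 1.437]
force: [0.7, 0.9, -0.6]
grip_width: 0.0521
grip_force: 0.0
```

```bash
python3 look.py .033 .06; python3 - <<'E'
from pl import *
plan([(.4335,-.3695,.17,3.4,0,56,0),(.4335,-.3695,.05,3.4,0,56,0),(.4335,-.3695,.021,3.4,0,56,1)])
place(.4335,-.3695,3.4,2,-1,zp=.021)
E
```

```text
top [[  0.6083  -0.3686   0.0156 160.5869  27.9538  -0.5381]
 [  0.6083  -0.2812   0.0162 157.5957  27.2804   3.1273]
 [  0.4336  -0.3686   0.0157 159.8311  29.6125   3.1081]]
scene [[  0.3247  -0.1409   0.0116 100.8173  40.5149 -83.8118]
 [  0.4319  -0.3699   0.0164 163.7131  27.0633   3.6187]
 [  0.6084  -0.2813   0.0164 161.4214  26.9569   3.4489]
 [  0.6087  -0.3694   0.0164 160.8236  29.0415  -0.3094]]
case xy,z,ang [[  0.0433   0.0012   0.0406 153.3951  28.8084  82.033 ]]
cmd-vs-meas mm,deg 0.49 0.06
CALL  5x[-0.701, -0.069, 0.0, 0.0, 0.0, 0.0731, 0.19]
CALL  5x[-0.659, 0.25, 0.0, 0.0, 0.0, 0.0732, 0.19]
CALL  5x[-0.48, 0.516, 0.0, 0.0, 0.0, 0.0731, 0.19] 4x[-0.48, 0.516, 0.48, 0.0, 0.0, 0.0731, 0.19]
CALL  3x[-0.001, 0.0, 0.116, 0.0, 0.0, 0.0, 0.19]
end [ 0.43339622 -0.36953763  0.02087584] rows 22
cmd-vs-meas mm,deg 548.91 78.95
RESYNC to measured
CALL  5x[-0.701, -0.068, 0.198, 0.0, 0.0, 0.0731, -1.0]
CALL  5x[-0.659, 0.25, 0.198, 0.0, 0.0001, 0.0731, -1.0]
CALL  10x[-0.48, 0.516, 0.197, -0.0001, 0.0, 0.0731, -1.0]
CALL  4x[0.0, 0.0, -0.516, 0.0, 0.0, 0.0, -1.0] 5x[0.086, -0.698, -0.516, 0.0, 0.0, -0.0731, -1.0]
CALL  5x[0.387, -0.587, 0.0, 0.0, 0.0, -0.0732, -1.0]
CALL  5x[0.607, -0.354, 0.0, 0.0, 0.0, -0.0731, -1.0] 3x[0.607, -0.354, 0.298, 0.0, 0.0, -0.0731, -1.0]
CALL  3x[0.0, 0.0, 0.12, 0.0, 0.0, 0.0, -1.0] 5x[0.0, 0.0, 0.12, 0.0, 0.0, 0.0, 0.11]
CALL  4x[0.0, 0.0, -0.498, 0.0, 0.0, 0.0, 0.11]
end [0.46712656 0.15660783 0.17006948] rows 54
```

play_rows(
  motion=[
    [[-0.701,-0.069,0,0,0,0.0731,0.19],[-0.701,-0.069,0,0,0,0.0731,0.19],[-0.701,-0.069,0,0,0,0.0731,0.19],[-0.701,-0.069,0,0,0,0.0731,0.19],[-0.701,-0.069,0,0,0,0.0731,0.19]],
  ],
)

```text
time_s: 20.8
ee_pos: [0.5127, -0.0291, 0.1682]
eef_rot: [-3.139, 0.002, 0.974]
force: [-0.3, 0.6, -0.3]
grip_width: 0.0562
grip_force: 0.0
```

play_rows(
  motion=[
    [[-0.659,0.25,0,0,0,0.0732,0.19],[-0.659,0.25,0,0,0,0.0732,0.19],[-0.659,0.25,0,0,0,0.0732,0.19],[-0.659,0.25,0,0,0,0.0732,0.19],[-0.659,0.25,0,0,0,0.0732,0.19]],
  ],
)

```text
time_s: 21.3
ee_pos: [0.473, -0.1998, 0.1684]
eef_rot: [-3.14, 0.002, 0.515]
force: [-0.3, -0.5, -0.2]
grip_width: 0.056
grip_force: 0.0
```

play_rows(
  motion=[
    [[-0.48,0.516,0,0,0,0.0731,0.19],[-0.48,0.516,0,0,0,0.0731,0.19],[-0.48,0.516,0,0,0,0.0731,0.19],[-0.48,0.516,0,0,0,0.0731,0.19],[-0.48,0.516,0,0,0,0.0731,0.19],[-0.48,0.516,0.48,0,0,0.0731,0.19],[-0.48,0.516,0.48,0,0,0.0731,0.19],[-0.48,0.516,0.48,0,0,0.0731,0.19],[-0.48,0.516,0.48,0,0,0.0731,0.19]],
  ],
)

```text
time_s: 22.2
ee_pos: [0.433, -0.3663, 0.0462]
eef_rot: [-3.136, 0.005, 0.062]
force: [0.0, -0.8, 1.5]
grip_width: 0.0561
grip_force: 0.0
```

```bash
python3 look.py .033 .06; python3 -c "from station import get_obs;o=get_obs();print(o['ee_pos'],o['eef_rot'])"
```

```text
top [[  0.6089  -0.3676   0.0157 160.2417  28.7418  -0.6506]
 [  0.6091  -0.2814   0.0155 160.3776  27.4202   3.4894]]
case xy,z,ang [[  0.0425   0.0007   0.0399 156.3108  27.6419  82.3362]]
scene [[  0.3263  -0.1409   0.0119 101.9002  42.4862 -85.4926]
 [  0.4344  -0.37     0.0164 161.7982  26.8422   5.404 ]
 [  0.6085  -0.2818   0.0166 161.0038  26.2574   3.6018]
 [  0.6087  -0.3687   0.0164 162.4611  27.2568  -0.2619]]
case xy,z,ang [[  0.0437   0.0013   0.0406 153.5555  28.3868  82.0825]]
[ 0.43432066 -0.36841592  0.05025602] [-3.14133205e+00  6.28345042e-04  6.09369715e-02]
```

play_rows(
  motion=[
    [[0,0,0.116,0,0,0,0.19],[0,0,0.116,0,0,0,0.19],[0,0,0.116,0,0,0,0.19],[0,0,0.116,0,0,0,-1],[0,0,0.116,0,0,0,-1],[0,0,0.116,0,0,0,-1],[0,0,0.116,0,0,0,-1],[0,0,0.116,0,0,0,-1],[0,0,0.116,0,0,0,-1],[0,0,0.116,0,0,0,-1]],
  ],
)

```text
time_s: 23.3
ee_pos: [0.4334, -0.3697, 0.0211]
eef_rot: [3.141, 0.0, 0.059]
force: [-0.6, 1.2, 5.2]
grip_width: 0.0259
grip_force: 25.0
```

play_rows(
  motion=[
    [[0,0,-0.516,0,0,0,-1],[0,0,-0.516,0,0,0,-1],[0,0,-0.516,0,0,0,-1],[0,0,-0.516,0,0,0,-1],[0.086,-0.698,-0.516,0,0,-0.0731,-1],[0.086,-0.698,-0.516,0,0,-0.0731,-1],[0.086,-0.698,-0.516,0,0,-0.0731,-1],[0.086,-0.698,-0.516,0,0,-0.0731,-1],[0.086,-0.698,-0.516,0,0,-0.0731,-1]],
  ],
)

```text
time_s: 24.2
ee_pos: [0.4443, -0.1913, 0.1487]
eef_rot: [-3.139, 0.001, 0.522]
force: [0.6, 0.0, 0.5]
grip_width: 0.0257
grip_force: 25.0
```

play_rows(
  motion=[
    [[0.387,-0.587,0,0,0,-0.0732,-1],[0.387,-0.587,0,0,0,-0.0732,-1],[0.387,-0.587,0,0,0,-0.0732,-1],[0.387,-0.587,0,0,0,-0.0732,-1],[0.387,-0.587,0,0,0,-0.0732,-1]],
  ],
)

```text
time_s: 24.7
ee_pos: [0.4559, -0.0168, 0.1489]
eef_rot: [-3.14, 0.001, 0.981]
force: [-0.2, -0.7, -1.0]
grip_width: 0.0255
grip_force: 25.0
```

play_rows(
  motion=[
    [[0.607,-0.354,0,0,0,-0.0731,-1],[0.607,-0.354,0,0,0,-0.0731,-1],[0.607,-0.354,0,0,0,-0.0731,-1],[0.607,-0.354,0,0,0,-0.0731,-1],[0.607,-0.354,0,0,0,-0.0731,-1],[0.607,-0.354,0.298,0,0,-0.0731,-1],[0.607,-0.354,0.298,0,0,-0.0731,-1],[0.607,-0.354,0.298,0,0,-0.0731,-1],[0.607,-0.354,0.298,0,0,-0.0731,-1]],
  ],
)

```text
time_s: 25.6
ee_pos: [0.4678, 0.1555, 0.0756]
eef_rot: [-3.141, 0.0, 1.436]
force: [0.8, 0.2, 0.1]
grip_width: 0.0255
grip_force: 25.0
```

```bash
python3 look.py .06 .1; python3 - <<'E'
from pl import *
x,y,w=slot(2,-1);print(x,y,w,get_obs()['ee_pos'])
E
```

```text
top [[  0.609   -0.3677   0.0159 160.4879  27.7789  -0.5635]
 [  0.6086  -0.2817   0.0159 160.2595  28.1804   3.6606]]
scene [[  0.3252  -0.1407   0.0118 101.1743  41.2796 -84.893 ]
 [  0.6085  -0.2817   0.0165 161.3852  26.5239   3.5049]
 [  0.6089  -0.3689   0.0164 160.6353  27.4529  -0.2683]]
case xy,z,ang [[ -0.0421  -0.0449   0.0719  65.0083  27.205   77.6557]
 [ -0.0426   0.0449   0.0717  61.3728  25.4629 -89.6187]]
0.4670865162289322 0.15661928117131338 82.4 [0.46828589 0.15609164 0.07671231]
```

play_rows(
  motion=[
    [[0,0,0.06,0,0,0,-1],[0,0,0.12,0,0,0,-1],[0,0,0.12,0,0,0,-1],[0,0,0.12,0,0,0,-1],[0,0,0.12,0,0,0,0.11],[0,0,0.12,0,0,0,0.11],[0,0,0.12,0,0,0,0.11],[0,0,0.12,0,0,0,0.11],[0,0,0.12,0,0,0,0.11]],
  ],
)

```text
time_s: 26.6
ee_pos: [0.4673, 0.1566, 0.0453]
eef_rot: [-3.141, -0.0, 1.437]
force: [-0.2, 0.5, -0.1]
grip_width: 0.0521
grip_force: 0.0
```

play_rows(
  motion=[
    [[0,0,-0.498,0,0,0,0.11],[0,0,-0.498,0,0,0,0.11],[0,0,-0.498,0,0,0,0.11],[0,0,-0.498,0,0,0,0.11],[0,0,-0.498,0,0,0,0.11]],
  ],
)

```text
time_s: 27.1
ee_pos: [0.4672, 0.1566, 0.1695]
eef_rot: [-3.141, -0.0, 1.437]
force: [-1.1, 0.3, -0.3]
grip_width: 0.0524
grip_force: 0.0
```

```bash
python3 look.py .033 .06; python3 - <<'E'
from pl import *
x,y=.6088,-.2818
plan([(x,y,.17,3.5,0,56,0),(x,y,.05,3.5,0,56,0),(x,y,.021,3.5,0,56,1)])
E
```

```text
top [[  0.6089  -0.3675   0.0159 159.6045  27.8181  -0.4753]
 [  0.6085  -0.282    0.0156 160.392   27.8412   3.6657]]
scene [[  0.3232  -0.1409   0.0118 101.7465  41.891  -85.5737]
 [  0.609   -0.282    0.0165 161.4367  26.2299   3.4747]
 [  0.6083  -0.3691   0.0165 161.1063  27.0615  -0.3017]]
case xy,z,ang [[ -0.0445   0.       0.0405 153.1123  29.9337  82.0984]
 [  0.0438   0.0012   0.0406 153.5522  29.0987  82.0255]]
cmd-vs-meas mm,deg 1.67 0.17
CALL  7x[-0.832, 0.397, 0.0, 0.0, 0.0, 0.1096, 0.19]
CALL  7x[-0.39, 0.835, 0.0, 0.0, 0.0, 0.1096, 0.19]
CALL  4x[0.0, -0.001, 0.48, 0.0, 0.0, 0.0, 0.19] 3x[0.0, -0.001, 0.596, 0.0, 0.0, 0.0, 0.19]
end [ 0.60880042 -0.28169933  0.02111315] rows 21
```

play_rows(
  motion=[
    [[-0.832,0.397,0,0,0,0.1096,0.19],[-0.832,0.397,0,0,0,0.1096,0.19],[-0.832,0.397,0,0,0,0.1096,0.19],[-0.832,0.397,0,0,0,0.1096,0.19],[-0.832,0.397,0,0,0,0.1096,0.19],[-0.832,0.397,0,0,0,0.1096,0.19],[-0.832,0.397,0,0,0,0.1096,0.19]],
  ],
)

```text
time_s: 27.9
ee_pos: [0.5375, -0.0629, 0.1683]
eef_rot: [-3.139, 0.002, 0.749]
force: [-0.9, 0.8, -0.1]
grip_width: 0.0557
grip_force: 0.0
```

play_rows(
  motion=[
    [[-0.39,0.835,0,0,0,0.1096,0.19],[-0.39,0.835,0,0,0,0.1096,0.19],[-0.39,0.835,0,0,0,0.1096,0.19],[-0.39,0.835,0,0,0,0.1096,0.19],[-0.39,0.835,0,0,0,0.1096,0.19],[-0.39,0.835,0,0,0,0.1096,0.19],[-0.39,0.835,0,0,0,0.1096,0.19]],
  ],
)

```text
time_s: 28.6
ee_pos: [0.6087, -0.2807, 0.1686]
eef_rot: [-3.14, 0.002, 0.063]
force: [-0.1, 0.5, 0.2]
grip_width: 0.056
grip_force: 0.0
```

```bash
python3 look.py .033 .06
```

```text
case xy,z,ang [[  0.0416   0.0008   0.0396 155.7115  29.5673  82.397 ]
 [ -0.0448   0.0012   0.04   157.5688  30.3746  82.1432]]
scene [[  0.6088  -0.2825   0.0165 162.0669  27.2362   3.6487]
 [  0.6085  -0.3696   0.0164 162.0058  28.3873  -0.0318]]
case xy,z,ang [[ -0.0446   0.0005   0.0407 153.8688  29.325   82.5432]
 [  0.0435   0.0014   0.0405 153.7164  29.1992  81.9995]]
```

play_rows(
  motion=[
    [[0,-0.001,0.48,0,0,0,0.19],[0,-0.001,0.48,0,0,0,0.19],[0,-0.001,0.48,0,0,0,0.19],[0,-0.001,0.596,0,0,0,0.19],[0,-0.001,0.596,0,0,0,0.19],[0,-0.001,0.596,0,0,0,0.19],[0,-0.001,0.596,0,0,0,0.19]],
  ],
)

```text
time_s: 29.4
ee_pos: [0.6088, -0.2806, 0.021]
eef_rot: [-3.142, 0.001, 0.062]
force: [0.0, 0.7, 0.4]
grip_width: 0.0561
grip_force: 0.0
```

```bash
python3 - <<'E'
from pl import *
place(.6088,-.2818,3.5,3,-1,zp=.021)
E
```

```text
cmd-vs-meas mm,deg 1.06 0.08
CALL  7x[0.0, 0.0, 0.0, 0.0, 0.0, 0.0, -1.0]
CALL  4x[0.0, 0.0, -0.516, 0.0, 0.0, 0.0, -1.0] 6x[-0.16, -0.789, -0.516, 0.0, 0.0, 0.0154, -1.0]
CALL  6x[-0.236, -0.77, 0.0, 0.0, 0.0, 0.0154, -1.0] 3x[-0.236, -0.77, 0.234, 0.0, 0.0, 0.0154, -1.0]
CALL  3x[0.0, 0.0, 0.12, 0.0, 0.0, 0.0, -1.0] 5x[0.0, 0.0, 0.12, 0.0, 0.0, 0.0, 0.11]
CALL  4x[0.0, 0.0, -0.434, 0.0, 0.0, 0.0, 0.11]
end [0.50483986 0.10726463 0.17007571] rows 38
```

play_rows(
  motion=[
    [[0,0,0,0,0,0,-1],[0,0,0,0,0,0,-1],[0,0,0,0,0,0,-1],[0,0,0,0,0,0,-1],[0,0,0,0,0,0,-1],[0,0,0,0,0,0,-1],[0,0,0,0,0,0,-1]],
  ],
)

```text
time_s: 30.1
ee_pos: [0.6086, -0.2818, 0.0207]
eef_rot: [-3.141, 0.001, 0.06]
force: [-1.1, -0.3, -0.2]
grip_width: 0.0256
grip_force: 25.0
```

play_rows(
  motion=[
    [[0,0,-0.516,0,0,0,-1],[0,0,-0.516,0,0,0,-1],[0,0,-0.516,0,0,0,-1],[0,0,-0.516,0,0,0,-1],[-0.16,-0.789,-0.516,0,0,0.0154,-1],[-0.16,-0.789,-0.516,0,0,0.0154,-1],[-0.16,-0.789,-0.516,0,0,0.0154,-1],[-0.16,-0.789,-0.516,0,0,0.0154,-1],[-0.16,-0.789,-0.516,0,0,0.0154,-1],[-0.16,-0.789,-0.516,0,0,0.0154,-1]],
  ],
)

```text
time_s: 31.1
ee_pos: [0.5567, -0.0865, 0.1492]
eef_rot: [-3.142, 0.001, -0.035]
force: [0.4, -0.8, -0.8]
grip_width: 0.0256
grip_force: 25.0
```

play_rows(
  motion=[
    [[-0.236,-0.77,0,0,0,0.0154,-1],[-0.236,-0.77,0,0,0,0.0154,-1],[-0.236,-0.77,0,0,0,0.0154,-1],[-0.236,-0.77,0,0,0,0.0154,-1],[-0.236,-0.77,0,0,0,0.0154,-1],[-0.236,-0.77,0,0,0,0.0154,-1],[-0.236,-0.77,0.15,0,0,0.0154,-1],[-0.236,-0.77,0.234,0,0,0.0154,-1],[-0.236,-0.77,0.234,0,0,0.0154,-1]],
  ],
)

```text
time_s: 32.0
ee_pos: [0.5042, 0.1051, 0.0884]
eef_rot: [3.14, 0.006, -0.136]
force: [-0.2, 0.1, 0.4]
grip_width: 0.0254
grip_force: 25.0
```

```bash
python3 look.py .075 .11
```

```text
top [[  0.6083  -0.3685   0.0153 158.644   27.6202  -0.665 ]]
scene [[  0.3235  -0.1407   0.0115 100.8309  41.5073 -83.6677]
 [  0.6088  -0.3691   0.0164 160.2138  27.2512  -0.3248]]
case xy,z,ang [[  0.0028  -0.0463   0.0866 159.0529  24.7781  -8.3948]]
```

Held straight. Placing it.

play_rows(
  motion=[
    [[0,0,0.06,0,0,0,-1],[0,0,0.12,0,0,0,-1],[0,0,0.12,0,0,0,-1],[0,0,0.12,0,0,0,-1],[0,0,0.12,0,0,0,0.11],[0,0,0.12,0,0,0,0.11],[0,0,0.12,0,0,0,0.11],[0,0,0.12,0,0,0,0.11],[0,0,0.12,0,0,0,0.11]],
  ],
)

```text
time_s: 33.0
ee_pos: [0.5049, 0.1073, 0.0613]
eef_rot: [3.142, 0.001, -0.133]
force: [-0.2, 0.1, 0.1]
grip_width: 0.052
grip_force: 0.0
```

play_rows(
  motion=[
    [[0,0,-0.434,0,0,0,0.11],[0,0,-0.434,0,0,0,0.11],[0,0,-0.434,0,0,0,0.11],[0,0,-0.434,0,0,0,0.11],[0,0,-0.434,0,0,0,0.11]],
  ],
)

```text
time_s: 33.5
ee_pos: [0.5045, 0.1072, 0.1684]
eef_rot: [3.141, 0.002, -0.133]
force: [-0.7, 0.4, -0.7]
grip_width: 0.0524
grip_force: 0.0
```

```bash
python3 look.py .05 .08; python3 - <<'E'
from pl import *
x,y=.6087,-.3690
plan([(x,y,.17,-.4,0,56,0),(x,y,.05,-.4,0,56,0),(x,y,.021,-.4,0,56,1)])
E
```

```text
top [[  0.6089  -0.3678   0.0159 161.0623  27.3051  -0.5326]]
scene [[  0.3241  -0.141    0.0117 101.3384  41.2639 -83.7923]
 [  0.6084  -0.3691   0.0164 161.7844  27.8459  -0.2132]]
case xy,z,ang [[  0.0033  -0.0444   0.0569 159.0395  24.5911  -7.7907]]
cmd-vs-meas mm,deg 2.1 0.21
CALL  5x[0.221, 0.611, 0.0, 0.0, 0.0, -0.0067, 0.19]
CALL  5x[0.196, 0.62, 0.0, 0.0, 0.0, -0.0066, 0.19]
CALL  5x[0.169, 0.627, 0.0, 0.0, 0.0, -0.0067, 0.19] 4x[0.169, 0.627, 0.48, 0.0, 0.0, -0.0067, 0.19]
CALL  3x[0.0, 0.0, 0.116, 0.0, 0.0, 0.0, 0.19]
end [ 0.60866636 -0.36890065  0.02112013] rows 22
```

play_rows(
  motion=[
    [[0.221,0.611,0,0,0,-0.0067,0.19],[0.221,0.611,0,0,0,-0.0067,0.19],[0.221,0.611,0,0,0,-0.0067,0.19],[0.221,0.611,0,0,0,-0.0067,0.19],[0.221,0.611,0,0,0,-0.0067,0.19]],
  ],
)

```text
time_s: 34.1
ee_pos: [0.5392, -0.0529, 0.1683]
eef_rot: [-3.141, 0.003, -0.094]
force: [-0.8, -0.3, -0.2]
grip_width: 0.056
grip_force: 0.0
```

play_rows(
  motion=[
    [[0.196,0.62,0,0,0,-0.0066,0.19],[0.196,0.62,0,0,0,-0.0066,0.19],[0.196,0.62,0,0,0,-0.0066,0.19],[0.196,0.62,0,0,0,-0.0066,0.19],[0.196,0.62,0,0,0,-0.0066,0.19]],
  ],
)

```text
time_s: 34.6
ee_pos: [0.5741, -0.2101, 0.1686]
eef_rot: [-3.141, 0.002, -0.051]
force: [-1.7, -0.1, -0.1]
grip_width: 0.0559
grip_force: 0.0
```

```bash
python3 look.py .05 .08
```

```text
top [[  0.6075  -0.3682   0.0163 156.3772  27.0679  -4.709 ]]
case xy,z,ang [[  0.0009  -0.0444   0.0557 158.5626  25.8917  -7.5924]]
scene [[  0.3242  -0.1412   0.0119 101.2793  40.9287 -85.279 ]
 [  0.6086  -0.3688   0.0164 161.2141  27.4599  -0.1893]]
case xy,z,ang [[  0.0021  -0.0444   0.0568 160.0316  24.4864  -7.7787]]
```

play_rows(
  motion=[
    [[0.169,0.627,0,0,0,-0.0067,0.19],[0.169,0.627,0,0,0,-0.0067,0.19],[0.169,0.627,0,0,0,-0.0067,0.19],[0.169,0.627,0,0,0,-0.0067,0.19],[0.169,0.627,0,0,0,-0.0067,0.19],[0.169,0.627,0.48,0,0,-0.0067,0.19],[0.169,0.627,0.48,0,0,-0.0067,0.19],[0.169,0.627,0.48,0,0,-0.0067,0.19],[0.169,0.627,0.48,0,0,-0.0067,0.19],[0.169,0.627,0.48,0,0,-0.0067,0.19]],
  ],
)

```text
time_s: 35.7
ee_pos: [0.6095, -0.3674, 0.0514]
eef_rot: [3.141, -0.001, -0.006]
force: [0.1, 0.2, 1.0]
grip_width: 0.056
grip_force: 0.0
```

play_rows(
  motion=[
    [[0,0,0.116,0,0,0,0.19],[0,0,0.116,0,0,0,0.19],[0,0,0.116,0,0,0,0.19],[0,0,0.116,0,0,0,0.19]],
  ],
)

```text
time_s: 36.1
ee_pos: [0.6092, -0.3692, 0.023]
eef_rot: [3.14, -0.002, -0.007]
force: [0.4, -0.1, -0.1]
grip_width: 0.0561
grip_force: 0.0
```

```bash
python3 - <<'E'
from pl import *
place(.6087,-.3690,-.4,3,1,tilt=2,zp=.021)
E
```

```text
cmd-vs-meas mm,deg 1.94 0.11
CALL  7x[0.0, 0.0, 0.0, 0.0, 0.0, 0.0, -1.0]
CALL  4x[0.0, 0.0, -0.516, 0.0, 0.0, 0.0, -1.0] 6x[-0.128, -0.75, -0.516, 0.0, 0.0, 0.0067, -1.0]
CALL  6x[-0.16, -0.744, 0.0, 0.0, 0.0, 0.0066, -1.0]
CALL  6x[-0.19, -0.737, 0.0, 0.0, 0.0, 0.0067, -1.0] 3x[-0.19, -0.737, 0.234, 0.0056, 0.0001, 0.0067, -1.0]
CALL  3x[0.0, 0.004, 0.119, 0.0, 0.0, 0.0, -1.0] 5x[0.0, 0.004, 0.119, 0.0, 0.0, 0.0, 0.11]
CALL  4x[0.0, -0.015, -0.433, -0.0056, 0.0, 0.0, 0.11]
end [0.516547   0.19435164 0.17011759] rows 44
```

play_rows(
  motion=[
    [[0,0,0,0,0,0,-1],[0,0,0,0,0,0,-1],[0,0,0,0,0,0,-1],[0,0,0,0,0,0,-1],[0,0,0,0,0,0,-1],[0,0,0,0,0,0,-1],[0,0,0,0,0,0,-1]],
  ],
)

```text
time_s: 36.8
ee_pos: [0.6084, -0.369, 0.0207]
eef_rot: [3.142, 0.001, -0.008]
force: [-1.4, 0.6, 2.1]
grip_width: 0.0263
grip_force: 25.0
```

play_rows(
  motion=[
    [[0,0,-0.516,0,0,0,-1],[0,0,-0.516,0,0,0,-1],[0,0,-0.516,0,0,0,-1],[0,0,-0.516,0,0,0,-1],[-0.128,-0.75,-0.516,0,0,0.0067,-1],[-0.128,-0.75,-0.516,0,0,0.0067,-1],[-0.128,-0.75,-0.516,0,0,0.0067,-1],[-0.128,-0.75,-0.516,0,0,0.0067,-1],[-0.128,-0.75,-0.516,0,0,0.0067,-1],[-0.128,-0.75,-0.516,0,0,0.0067,-1]],
  ],
)

```text
time_s: 37.8
ee_pos: [0.5778, -0.1806, 0.1491]
eef_rot: [-3.141, 0.001, -0.048]
force: [0.1, 0.0, -1.2]
grip_width: 0.0258
grip_force: 25.0
```

play_rows(
  motion=[
    [[-0.16,-0.744,0,0,0,0.0066,-1],[-0.16,-0.744,0,0,0,0.0066,-1],[-0.16,-0.744,0,0,0,0.0066,-1],[-0.16,-0.744,0,0,0,0.0066,-1],[-0.16,-0.744,0,0,0,0.0066,-1],[-0.16,-0.744,0,0,0,0.0066,-1]],
  ],
)

```text
time_s: 38.4
ee_pos: [0.5475, 0.006, 0.1493]
eef_rot: [3.141, 0.001, -0.091]
force: [0.8, -0.7, -0.9]
grip_width: 0.0258
grip_force: 25.0
```

play_rows(
  motion=[
    [[-0.19,-0.737,0,0,0,0.0067,-1],[-0.19,-0.737,0,0,0,0.0067,-1],[-0.19,-0.737,0,0,0,0.0067,-1],[-0.19,-0.737,0,0,0,0.0067,-1],[-0.19,-0.737,0,0,0,0.0067,-1],[-0.19,-0.737,0,0,0,0.0067,-1],[-0.19,-0.737,0.15,0.0056,0,0.0067,-1],[-0.19,-0.737,0.234,0.0056,0,0.0067,-1],[-0.19,-0.737,0.234,0.0056,0,0.0067,-1]],
  ],
)

```text
time_s: 39.3
ee_pos: [0.5162, 0.1916, 0.0885]
eef_rot: [-3.109, 0.006, -0.136]
force: [-0.1, -0.0, -0.1]
grip_width: 0.0255
grip_force: 25.0
```

```bash
python3 look.py .075 .11
```

```text
scene [[  0.3277  -0.1396   0.0117 103.1244  40.684  -83.9079]]
case xy,z,ang [[  0.0039   0.0411   0.0864 156.4789  26.1882 -10.3271]]
```

play_rows(
  motion=[
    [[0,0.002,0.06,0,0,0,-1],[0,0.004,0.119,0,0,0,-1],[0,0.004,0.119,0,0,0,-1],[0,0.004,0.119,0,0,0,-1],[0,0.004,0.119,0,0,0,0.11],[0,0.004,0.119,0,0,0,0.11],[0,0.004,0.119,0,0,0,0.11],[0,0.004,0.119,0,0,0,0.11],[0,0.004,0.119,0,0,0,0.11]],
  ],
)

```text
time_s: 40.3
ee_pos: [0.5167, 0.1944, 0.0615]
eef_rot: [-3.106, 0.001, -0.133]
force: [0.3, 0.3, 0.1]
grip_width: 0.0522
grip_force: 0.0
```

play_rows(
  motion=[
    [[0,-0.015,-0.433,-0.0056,0,0,0.11],[0,-0.015,-0.433,-0.0056,0,0,0.11],[0,-0.015,-0.433,-0.0056,0,0,0.11],[0,-0.015,-0.433,-0.0056,0,0,0.11],[0,-0.015,-0.433,-0.0056,0,0,0.11]],
  ],
)

```text
time_s: 40.8
ee_pos: [0.5163, 0.1941, 0.1684]
eef_rot: [3.141, 0.003, -0.133]
force: [0.1, 0.3, 0.8]
grip_width: 0.0521
grip_force: 0.0
```

```bash
python3 look.py .05 .08; python3 - <<'E'
from pl import *
p,r=load()
# move away over -y side, high, before looking
plan([(.47,-.10,.25,-7.6,0,56,0)])
E
```

```text
case xy,z,ang [[  0.0188  -0.0442   0.0564 121.4522  26.367   -4.4514]]
scene [[  0.3262  -0.1406   0.0118 101.1333  40.6728 -84.6457]]
case xy,z,ang [[  0.0011  -0.0445   0.0569 162.6666  24.3909  -7.5961]
 [  0.0012   0.0433   0.0567 159.886   26.4206  -7.8407]]
cmd-vs-meas mm,deg 2.18 0.24
cmd-vs-meas mm,deg 2.18 0.24
CALL  5x[-0.014, 0.596, -0.16, 0.0, 0.0, 0.0, 0.19]
CALL  5x[-0.015, 0.596, -0.159, 0.0, 0.0, 0.0, 0.19]
end [ 0.46992833 -0.10006295  0.24988833] rows 10
```

All six boxes are on the stack: the layers sit at ±44 mm and the top surface reads 0.0568. Next is the door. I'll reach over it and straddle the knob from outside with the fingers, which gives a symmetric push.

```bash
cat >> pl.py <<'E'
def cw(xc,yc):
    c,s=math.cos(PSI),math.sin(PSI);return FC[0]+c*xc-s*yc,FC[1]+s*xc+c*yc
E
python3 - <<'E'
from h import *
c=camera("top");P=cloud(c);q=w2c(P+np.array([.0012,.0022,0]))
m=(P[...,2]>.32)&(P[...,2]<.37)&(abs(q[...,0])<.14)&(q[...,1]>.1)&(q[...,1]<.3)
print(m.sum(),np.percentile(q[m],[2,50,98],axis=0),np.percentile(P[m][:,2],[50,98]))
c=camera("scene");P=cloud(c);q=w2c(P)
m=(P[...,2]>.12)&(P[...,2]<.33)&(abs(q[...,0])<.13)&(q[...,1]>.1)&(q[...,1]<.24)
A=np.c_[P[m][:,2]-.085,np.ones(m.sum())];print(np.linalg.lstsq(A,q[m][:,1]-.125,rcond=None)[0])
from pl import *
x0,y0=cw(0,.10);x1,y1=cw(0,.255)
plan([(.5165,.1943,.30,-7.6,0,80,0),(x0,y0,.44,82.4,0,80,0),(x1,y1,.44,82.4,0,80,0)])
E
```

```text
637 [[-0.12047073  0.17184631]
 [-0.00176821  0.19502993]
 [ 0.11595693  0.21951529]] [0.33126206 0.34067569]
[0.22107134 0.00585643]
cmd-vs-meas mm,deg 308.8 0.21
RESYNC to measured
CALL  4x[-0.002, 0.0, -0.526, 0.0001, 0.0006, -0.0001, 0.7]
CALL  7x[0.0, -0.112, -0.28, 0.0, 0.0, -0.125, 0.7]
CALL  7x[0.08, -0.079, -0.28, 0.0001, 0.0, -0.125, 0.7]
CALL  5x[0.62, 0.0, 0.0, -0.0001, 0.0, 0.0, 0.7]
end [0.54448991 0.40354354 0.43987506] rows 23
```

play_rows(
  motion=[
    [[-0.002,0,-0.526,0,0,0,0.7],[-0.002,0,-0.526,0,0,0,0.7],[-0.002,0,-0.526,0,0,0,0.7],[-0.002,0,-0.526,0,0,0,0.7]],
  ],
)

```text
time_s: 41.4
ee_pos: [0.5175, 0.1947, 0.3053]
eef_rot: [-3.139, -0.004, -0.133]
force: [-0.3, 0.5, 0.5]
grip_width: 0.0785
grip_force: 0.0
```

play_rows(
  motion=[
    [[0,-0.112,-0.28,0,0,-0.125,0.7],[0,-0.112,-0.28,0,0,-0.125,0.7],[0,-0.112,-0.28,0,0,-0.125,0.7],[0,-0.112,-0.28,0,0,-0.125,0.7],[0,-0.112,-0.28,0,0,-0.125,0.7],[0,-0.112,-0.28,0,0,-0.125,0.7],[0,-0.112,-0.28,0,0,-0.125,0.7]],
  ],
)

```text
time_s: 42.1
ee_pos: [0.5204, 0.2221, 0.3696]
eef_rot: [-3.14, 0.003, 0.652]
force: [0.5, 0.4, -0.2]
grip_width: 0.0797
grip_force: 0.0
```

play_rows(
  motion=[
    [[0.08,-0.079,-0.28,0,0,-0.125,0.7],[0.08,-0.079,-0.28,0,0,-0.125,0.7],[0.08,-0.079,-0.28,0,0,-0.125,0.7],[0.08,-0.079,-0.28,0,0,-0.125,0.7],[0.08,-0.079,-0.28,0,0,-0.125,0.7],[0.08,-0.079,-0.28,0,0,-0.125,0.7],[0.08,-0.079,-0.28,0,0,-0.125,0.7],[0.08,-0.079,-0.28,0,0,-0.125,0.7]],
  ],
)

```text
time_s: 42.9
ee_pos: [0.5245, 0.2499, 0.4405]
eef_rot: [-3.139, 0.001, 1.435]
force: [-1.4, 0.9, 0.7]
grip_width: 0.0798
grip_force: 0.0
```

```bash
python3 - <<'E'
from h import *
o=get_obs();print(o['ee_pos'],o['eef_rot'],w2c(o['ee_pos']))
c=camera("scene");cv2.imwrite("pics/s5.png",cv2.resize(c["frame"][0:300,180:540,::-1],(720,600),interpolation=cv2.INTER_CUBIC))
E
python3 look.py .05 .08
```

```text
[0.52447915 0.24994345 0.4405443 ] [-3.13929897e+00  5.68774160e-04  1.43496605e+00] [0.00054575 0.10009491]
case xy,z,ang [[  0.0008  -0.0443   0.056  158.2928  26.1343  -7.3536]]
scene [[  0.3256  -0.141    0.0117 101.1928  44.6585 -83.5356]]
case xy,z,ang [[  0.0012  -0.0445   0.0568 161.3003  24.4658  -7.7711]
 [  0.0017   0.0434   0.0568 159.164   26.4875  -7.7224]]
```

View pics/s5.png

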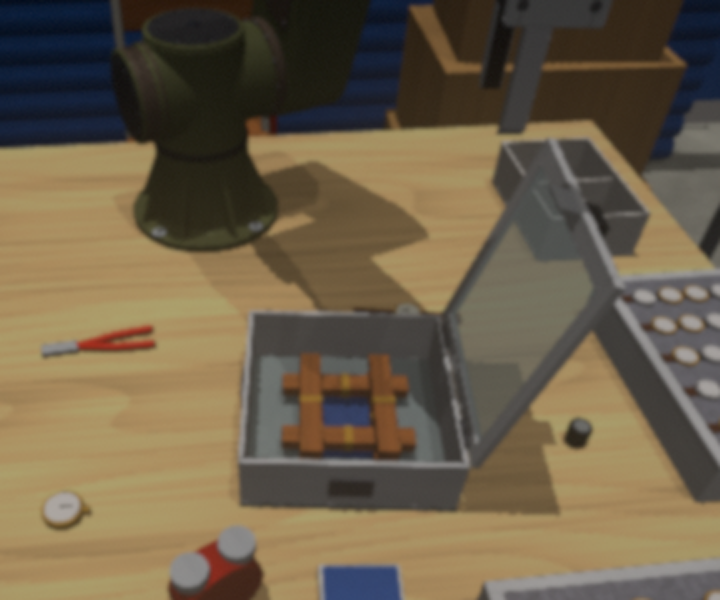

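The crossed stack stands square on the felt at about (345,405), and the gripper is above it. I'll move over behind the door.

play_rows(
  motion=[
    [[0.62,0,0,0,0,0,0.7],[0.62,0,0,0,0,0,0.7],[0.62,0,0,0,0,0,0.7],[0.62,0,0,0,0,0,0.7],[0.62,0,0,0,0,0,0.7]],
  ],
)

```text
time_s: 43.55
ee_pos: [0.5451, 0.4047, 0.4395]
eef_rot: [-3.139, 0.002, 1.438]
force: [0.6, 0.4, -0.3]
grip_width: 0.08
grip_force: 0.0
```

```bash
cat > door.py <<'E'
from pl import *
def pose(th):
    if th>1.57: # vertical finger behind top edge, tip 20 mm below it
        y=.125-.258*math.cos(th)+.010*math.sin(th); tip=.085+.258*math.sin(th)+.01*math.cos(th)-.024
    else:
        r=.250-.014*np.clip((th-.4)/.8,0,1)
        y=.125-r*math.cos(th)+.010*math.sin(th); tip=.085+r*math.sin(th)+.01*math.cos(th)
    return (*cw(0,y+.008),tip+.019,82.4,0,80,-1)
if __name__=="__main__":
    x1,y1=cw(0,.255)
    ths=[1.75,1.65,1.57,1.45,1.35,1.25,1.15,1.05,.95,.85,.75,.65,.55,.45,.35,.25,.17,.12]
    plan([(x1,y1,.325,82.4,0,80,0)]+[pose(t) for t in ths])
E
python3 door.py
```

```text
cmd-vs-meas mm,deg 1.36 0.21
CALL  4x[0.0, 0.0, 0.46, 0.0, 0.0, 0.0, 0.7] 2x[-0.265, 0.0, 0.431, 0.0, 0.0, 0.0, 0.7] 1x[-0.366, 0.0, 0.414, 0.0, 0.0, 0.0, 0.7] 1x[-0.449, 0.0, 0.4, 0.0, 0.0, 0.0, 0.7] 1x[-0.562, 0.0, 0.402, 0.0, 0.0, 0.0, 0.7] 1x[-0.656, 0.0, 0.414, 0.0, 0.0, 0.0, 0.7]
CALL  1x[-0.092, 0.0, 0.021, 0.0, 0.0, 0.0, 0.7] 1x[-0.182, 0.0, 0.048, 0.0, 0.0, 0.0, 0.7] 1x[-0.272, 0.0, 0.082, 0.0, 0.0, 0.0, 0.7] 1x[-0.359, 0.0, 0.124, 0.0, 0.0, 0.0, 0.7] 1x[-0.441, 0.0, 0.176, 0.0, 0.0, 0.0, 0.7] 1x[-0.518, 0.0, 0.235, 0.0, 0.0, 0.0, 0.7] 1x[-0.59, 0.0, 0.303, 0.0, 0.0, 0.0, 0.7] 1x[-0.655, 0.0, 0.378, 0.0, 0.0, 0.0, 0.7] 1x[-0.712, 0.0, 0.46, 0.0, 0.0, 0.0, 0.7] 1x[-0.758, 0.0, 0.549, 0.0, 0.0, 0.0, 0.7]
CALL  1x[-0.033, 0.0, 0.094, 0.0, 0.0, 0.0, 0.7] 1x[-0.053, 0.0, 0.172, 0.0, 0.0, 0.0, 0.7] 1x[-0.062, 0.0, 0.221, 0.0, 0.0, 0.0, 0.7]
end [0.49570218 0.03775925 0.14390443] rows 23
```

play_rows(
  motion=[
    [[0,0,0.46,0,0,0,0.7],[0,0,0.46,0,0,0,0.7],[0,0,0.46,0,0,0,0.7],[0,0,0.46,0,0,0,0.7],[-0.13,0,0.446,0,0,0,0.7],[-0.2,0,0.44,0,0,0,0.7],[-0.265,0,0.431,0,0,0,0.7]],
  ],
)

```text
time_s: 44.25
ee_pos: [0.5362, 0.3368, 0.3375]
eef_rot: [3.138, -0.004, 1.436]
force: [0.6, 4.7, 3.8]
grip_width: 0.0797
grip_force: 2.3
```

```bash
python3 - <<'E'
from h import *
o=get_obs();print(o['ee_pos'],w2c(o['ee_pos']),o['force'])
c=camera("scene");cv2.imwrite("pics/s6.png",cv2.resize(c["frame"][0:300,180:540,::-1],(720,600),interpolation=cv2.INTER_CUBIC))
E
```

```text
[0.53622799 0.33675507 0.33746148] [0.00071   0.1876978] [0.58528985 4.72773727 3.75086133]
```

View pics/s6.png

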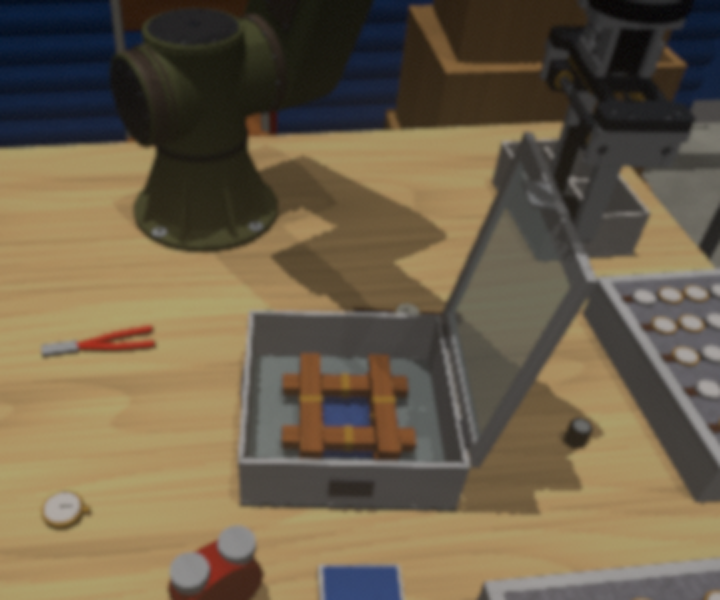

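The door is moving under the fingers, with its edge now at about (550,200), and the push force is about 5 N. I'll continue the arc.

play_rows(
  motion=[
    [[-0.101,0,-0.017,0,0,0,0.7],[-0.184,0,-0.031,0,0,0,0.7],[-0.297,0,-0.029,0,0,0,0.7],[-0.391,0,-0.017,0,0,0,0.7]],
  ],
)

```text
time_s: 44.7
ee_pos: [0.5229, 0.2401, 0.3403]
eef_rot: [3.14, -0.002, 1.437]
force: [-0.0, 2.9, -1.8]
grip_width: 0.0802
grip_force: 1.5
```

play_rows(
  motion=[
    [[-0.092,0,0.021,0,0,0,0.7],[-0.182,0,0.048,0,0,0,0.7],[-0.272,0,0.082,0,0,0,0.7],[-0.359,0,0.124,0,0,0,0.7],[-0.441,0,0.176,0,0,0,0.7]],
  ],
)

```text
time_s: 45.2
ee_pos: [0.5086, 0.1309, 0.2958]
eef_rot: [3.139, -0.002, 1.437]
force: [0.4, 3.4, -0.5]
grip_width: 0.0797
grip_force: 0.9
```

```bash
python3 - <<'E'
from h import *
o=get_obs();print(o['ee_pos'],w2c(o['ee_pos']),o['force'])
c=camera("scene");cv2.imwrite("pics/s7.png",cv2.resize(c["frame"][0:300,180:540,::-1],(720,600),interpolation=cv2.INTER_CUBIC))
E
```

```text
[0.50857103 0.13086728 0.29582869] [ 0.00052596 -0.02003919] [ 0.42654273  3.443107   -0.45415842]
```

View pics/s7.png

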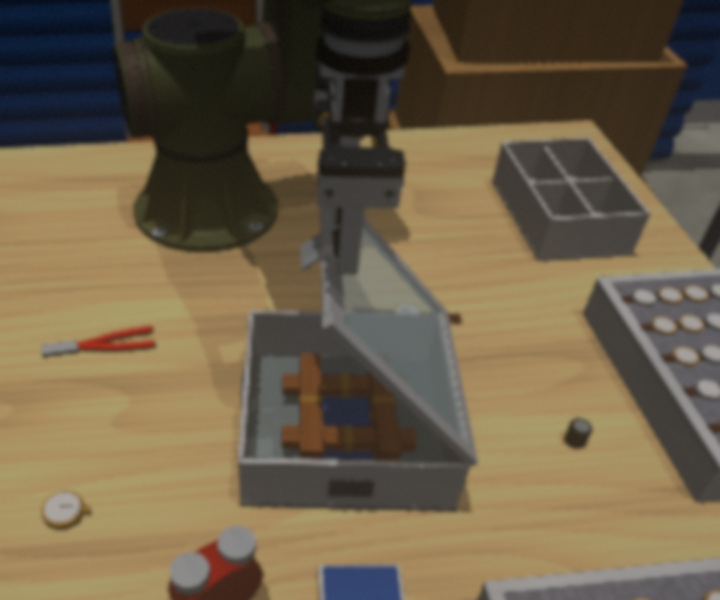

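The door is about halfway at roughly 0.9 rad, with both fingers on its edge bar at about (340,270). Continuing.

play_rows(
  motion=[
    [[-0.077,0,0.059,0,0,0,0.7],[-0.149,0,0.127,0,0,0,0.7],[-0.214,0,0.202,0,0,0,0.7],[-0.271,0,0.284,0,0,0,0.7],[-0.317,0,0.373,0,0,0,0.7],[-0.35,0,0.467,0,0,0,0.7],[-0.37,0,0.545,0,0,0,0.7],[-0.379,0,0.594,0,0,0,0.7],[-0.379,0,0.594,0,0,0,0.7]],
  ],
)

```text
time_s: 46.15
ee_pos: [0.4955, 0.0378, 0.1451]
eef_rot: [-3.139, 0.0, 1.437]
force: [-0.3, -0.4, 1.1]
grip_width: 0.0796
grip_force: 0.0
```

```bash
python3 - <<'E'
from h import *
o=get_obs();print(o['ee_pos'],w2c(o['ee_pos']),o['force'])
c=camera("scene");cv2.imwrite("pics/s8.png",cv2.resize(c["frame"][0:300,180:540,::-1],(720,600),interpolation=cv2.INTER_CUBIC))
E
```

```text
[0.4955357  0.03783455 0.14510825] [-9.06861250e-05 -1.13978683e-01] [-0.30385727 -0.44631494  1.05599703]
```

View pics/s8.png

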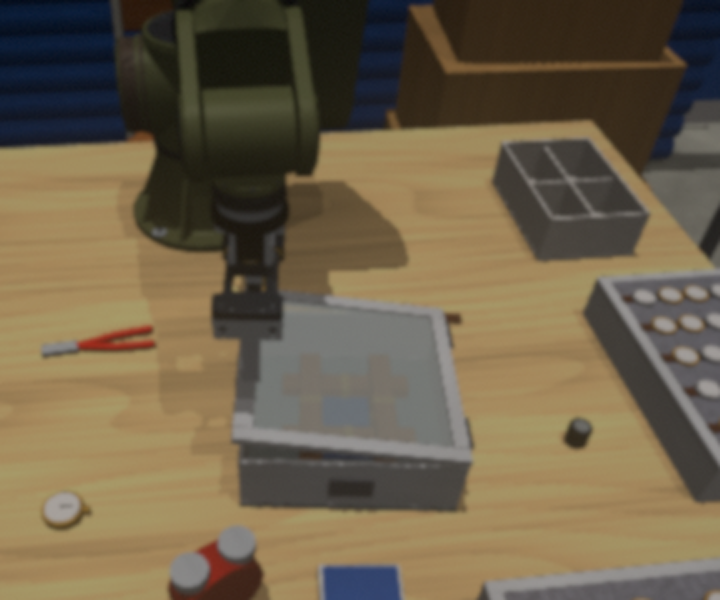

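The door is nearly shut, at about 0.12 rad, and the fingers are on the edge bar. I'll press it down in small steps.

play_rows(
  motion=[
    [[-0.012,0,0.04,0,0,0,0.7],[-0.012,0,0.076,0,0,0,0.7],[-0.012,0,0.084,0,0,0,0.7],[-0.012,0,0.084,0,0,0,0.7]],
  ],
)

```text
time_s: 46.6
ee_pos: [0.495, 0.035, 0.1241]
eef_rot: [-3.14, 0.0, 1.438]
force: [0.6, 0.5, 0.2]
grip_width: 0.08
grip_force: 0.0
```

play_rows(
  motion=[
    [[0,0,0.008,0,0,0,0.7],[0,0,0.016,0,0,0,0.7],[0,0,0.024,0,0,0,0.7],[0,0,0.03,0,0,0,0.7],[0,0,0.03,0,0,0,0.7]],
  ],
)

```text
time_s: 47.1
ee_pos: [0.4952, 0.0347, 0.1171]
eef_rot: [-3.141, 0.0, 1.437]
force: [-1.1, -1.8, 2.7]
grip_width: 0.0798
grip_force: 1.4
```

play_rows(
  motion=[
    [[0,0,0.004,0,0,0,0.7],[0,0,0.008,0,0,0,0.7],[0,0,0.012,0,0,0,0.7],[0,0,0.012,0,0,0,0.7],[0,0,0.012,0,0,0,0.7]],
  ],
)

```text
time_s: 47.6
ee_pos: [0.4952, 0.035, 0.1141]
eef_rot: [-3.141, -0.0, 1.437]
force: [-2.9, 0.1, 7.9]
grip_width: 0.0798
grip_force: 3.6
```

play_rows(
  motion=[
    [[0,0,0.004,0,0,0,0.7],[0,0,0.008,0,0,0,0.7],[0,0,0.008,0,0,0,0.7],[0,0,0.008,0,0,0,0.7]],
  ],
)

```text
time_s: 48.0
ee_pos: [0.4953, 0.035, 0.1138]
eef_rot: [-3.141, -0.0, 1.438]
force: [-11.7, -0.4, 28.9]
grip_width: 0.0796
grip_force: 14.5
```

The press met a hard stop at 29 N, with the fingertips at z = 0.095, which is the shut height. I'll back off and check.

play_rows(
  motion=[
    [[0,0,-0.04,0,0,0,0.7],[0,0,-0.2,0,0,0,0.7],[0,0,-0.4,0,0,0,0.7],[-0.4,0,-0.6,0,0,0,0.7],[-0.6,0,-0.6,0,0,0,0.7],[-0.6,0,-0.6,0,0,0,0.7],[-0.6,0,-0.6,0,0,0,0.7],[-0.6,0,-0.6,0,0,0,0.7]],
  ],
)

```text
time_s: 48.8
ee_pos: [0.4752, -0.1147, 0.2618]
eef_rot: [-3.14, -0.0, 1.435]
force: [-0.5, 1.4, 0.1]
grip_width: 0.0798
grip_force: 0.0
```

```bash
python3 - <<'E'
from h import *
for n in("top","scene"):
    c=camera(n);P=cloud(c);q=w2c(P)
    m=(P[...,2]>.07)&(P[...,2]<.14)&(abs(q[...,0])<.12)&(abs(q[...,0])>.03)
    for lo,hi in((-.131,-.114),(.05,.12),(-.1,.05)):
        k=m&(q[...,1]>lo)&(q[...,1]<hi);print(n,lo,k.sum(),np.percentile(P[k][:,2],[25,50,75]))
    m&=(q[...,1]<.12)&(P[...,2]>.09)&(abs(q[...,0])>.105)&(q[...,1]>-.13)
    print("slope",np.polyfit(q[m][:,1],P[m][:,2],1),m.sum())
cv2.imwrite("pics/s9.png",cv2.resize(c["frame"][60:310,100:500,::-1],(800,500),interpolation=cv2.INTER_CUBIC))
E
```

```text
top -0.131 291 [0.09201333 0.09426309 0.09705684]
top 0.05 1223 [0.08999194 0.09287845 0.09551405]
top -0.1 2619 [0.08948224 0.09222055 0.09483237]
slope [0.00091342 0.09551488] 646
scene -0.131 374 [0.09506983 0.09568578 0.09638332]
scene 0.05 1669 [0.09258286 0.09361112 0.09521305]
scene -0.1 3515 [0.09231869 0.09311388 0.09411562]
slope [0.00087675 0.09550132] 1045
```

View pics/s9.png

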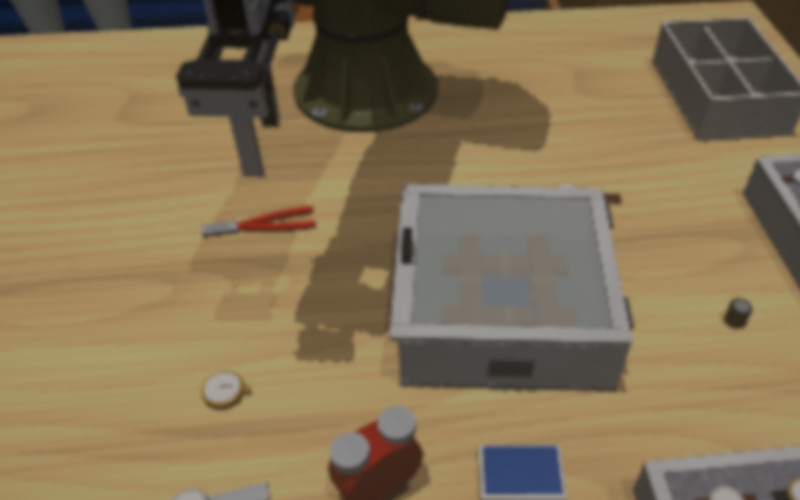

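The door lies flat at 0.0955 m with a slope of about 0.001 rad, and the stack shows square under the glass at about (505,285). Nothing else has moved, and the gripper is clear. I'm handing the job in.

```bash
python3 -c "
from station import workorder
print(workorder.hand_in())"
```

```text
the job is handed in; nothing more can be done
None
```

I packed all six strap boxes as a three-layer crossed stack centred on the felt, then shut the door: it reads flat to about 0.001 rad after a press to a hard stop. None of the other goods appear to have moved in the pictures, and the job is handed in.

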